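# Take the counting chamber from under the dust hood and hold it level

## Robot

A 6-joint arm with a two-finger parallel gripper is mounted at the origin on a cart in front of the work surface, level with it; the furniture and walls round the work are solid. World frame = base frame: x ahead of the robot, y to its left, z up, the work surface at z = 0. Lengths are in m, angles in rad, forces in N, time in s.
With the tool pointing down it reaches from about 0.375 to 0.825 m from the base axis. Payload 5.5 kg.
Tool frame: the origin (TCP) lies on the centre line of the jaws, within the pads' length; the fingertips stand 14 mm ahead of it and the grasp point (between the pads) lies 5 mm behind it; z points along the fingers, x is the direction in which the jaws open and shut, and the axes are right-handed (so a half turn about z gives the same grasp; the last joint's range is limited). The gripper opens to 85 mm and grips with 20 to 120 N. Pads are 22 mm wide; open, the fingers measure 114 mm over their backs; the gripper's body (76 mm by 85 mm) begins 54 mm behind the grasp point. The pads swing forward as they close: fully open they stand 13 mm farther back than shut.
Start: joints at [-1.265, 0.314, -0.047, 1.21, 0, 1.571], TCP at [0.181, -0.572, 0.245] pointing down, gripper open.
Joint ranges: [-2.67, 2.67], [-0.69, 1.73], [-1.03, 1.25], [-2.08, 2.16], [-1.42, 1.45], [-3.14, 3.14]. Speed limits (rad/s): [2.39, 2.39, 3.01, 3.14, 3.14, 3.14].

## Interface

Orientations are given as a unit quaternion [w, x, y, z].
In Python, from bench import r gives the robot as it stands.
- The arm moves only by the tool arm_command, never from a script. Its argument "targets" is a list of rows, each a list of 5 numbers: the gripper command: -1 is shut, 1 is fully open, values between are in proportion, then the shift along the tool's x, y, z in m, then the turn about the tool's z in rad. A call has exactly 5 rows; each row shifts and turns the commanded pose from where the row before left it, along the tool's axes as they then stand; what a row does not reach is not made up. A row lasts 1/10 s, in which the tool goes at most 50 mm and 8.59 degrees, less where a joint would pass 70% of its speed; a pose out of reach is approached as far as the arm can. A call with a gripper value outside its range is refused whole. The fingers move at their own pace and stop on an object; "newtons" is the grip in N (left out, the last holds). Time passes only in rows, so rows that do not move let the fingers close, or fill a call up. It gives the time, the measured TCP pose, the force and the opening at its end, in the units of the state.
- r.state(): the state, without advancing time (a new reading comes with each control period).
- r.camera(name): name is "side" or "top" or "wrist"; returns a dict with "pixels" (420x560x3 uint8, red, green, blue), "fx", "fy", "cx", "cy" (pixels), "k1" (the pictures are not rectified: a ray, as slopes to the right and down, at radius r is drawn at 1 + k1 r^2 times it, then the intrinsics apply), "world_from_camera" (4x4, takes a point from camera to world coordinates); the wrist camera has in their place "mount" (4x4, takes a point from camera to tool coordinates, whose origin is the TCP and whose axes are the tool frame's). Camera axes: x right, y down, z forward; pixel columns grow to the right and rows downward; lengths in m; the calibration is good to about 2 mm. A picture is of the moment at which its call begins: read the wrist's pose just before it. There is no depth.
- r.finish_job(): hands the job in, once; it reports no verdict.
The state is a dict: "clock": time; "joint_pos": joint angles; "qd": joint speeds; "joint_efforts": joint torques, N m; "eef_pos": TCP position; "ee_rot": TCP orientation; "force": force on the tool from outside, world axes, zero at the start; "ft_torque": the same for the moment, N m; "grip_width": finger opening in m.
Only numpy, scipy, OpenCV 4.12 (cv2) and the standard library are available. Lean on these libraries where they do the work, as an engineer would, in place of code of your own. Each camera call takes 0.05 s, during which the arm holds its last target.

## Task

The counting chamber has to be made ready for loading: lift the clear dust hood off the slanted draining rack and set it down gently, open side down, on the bench beside the rack. Then draw the counting chamber (the plate without a coloured end band) out of its slot by its long edges, turn it level with its ruled upper face up, and finish while still holding it like that, still, at least 15 cm above the bench. Leave the two well slides in their slots and everything else on the bench where it is.

Things in the scene. Friction and masses are not known exactly. Their poses are not given: they have to be found in the camera images.
- drain_rack: draining rack, fixed: grey tray 176 (x) x 92 (y) mm, 6 mm thick, rim lip 11 mm high, with a slate-blue holder 44 mm wide in y and at most 32 mm above the bench. Origin: centre of the tray's underside, on the bench. Three slots one behind another along x, feet at x = -19, 17, 53 mm, y = 0, 10.5 mm above the bench. -x faces roughly to the robot
- rack_middle_slot (a point): centre of the middle slot's mouth; axes along the rack's. All slots lean 35 degrees from upright: up the slot is (-0.574, 0, 0.819) in the rack's axes, so the plates' tops lean to -x. A slot is 6 mm across, 36 mm wide, its walls reach 26 mm up it. Plates stand 49 mm out, tops 72 to 75 mm above the bench, 36 mm apart
- dust_hood: loose clear box, open below, 142 (x) x 60 (y) x 78 mm, walls 3 mm, about 0.16 kg, black bar handle on top. It stands on the rack's tray over the holder, axes along the rack's, lower rim 6 mm above the bench inside the lip. Origin: centre of its open underside; z up. It must rise over 75 mm to clear the plates
- hood_handle (a point): middle of the hood's handle, a black round bar 10 mm thick, 48 mm long along the hood's y, on two posts 36 mm apart (28 mm free between them); it lies 110 mm above the hood's lower rim, 32 mm above its roof (27 mm free beneath the bar). Axes along the hood's
- counting_chamber: thick glass plate 33 x 75 x 4 mm with cross grooves, no coloured band, 22 g, in any of the slots. Origin: centre of its lower face. x: across the 33 mm width (level in the rack); y: along its length, up the slot in the rack (free end y = +37.5 mm, edges bare from y = -11 mm); z: out of the ruled face, which is the upper side in the rack and must point up at the end
- well_slide_blue: deep-well slide of thick clear glass, 33 x 75 x 4 mm, with two round wells and a solid blue band over the end that stands up out of the rack; a bystander that stays in its slot, shaped and placed like the counting chamber (same origin and axes)
- well_slide_orange: deep-well slide of thick clear glass, 33 x 75 x 4 mm, with two round wells and a solid orange band over the end that stands up out of the rack; a bystander that stays in its slot, shaped and placed like the counting chamber (same origin and axes)
- lab_timer: white lab timer, 66 x 64 x 28 mm, bystander left of the rack; origin: centre of its underside
- petri_0: petri dish with pink filling, 55 mm across, 14 mm high, bystander; origin: centre of its underside
- petri_1: petri dish with cream filling, 55 mm across, 14 mm high, bystander; origin: centre of its underside
- specimen_jar_3: specimen jar with white lid, 62 mm across, 72 mm high, bystander; origin: centre of its underside
- slide_mailer: white slide mailer, 90 x 35 x 16 mm, bystander on the right, near the front edge; origin: centre of its underside
- beaker: small clear beaker, 50 mm across, 60 mm high, bystander behind on the right; origin: centre of its underside
Mind the look-alikes: they are no part of the job. Leave any pink look-alike of the drain_rack alone.

How it is judged:
On the way, in this order (a step that is already met when the one before it is completed fails the run):
1. the dust hood stands upright on the bench, clear of the rack, and has been let go, the chamber still in its slot (height (world z) of dust_hood below 0.006 m and angle between dust_hood's own z axis and vertical below 0.06 rad and horizontal distance between dust_hood and drain_rack above 0.1 m and contact force between the fingers and dust_hood below 0.2 N and distance of counting_chamber from where it was at the start of the episode below 0.012 m), for 0.2 s.
2. the counting chamber has been drawn clear of its slot and is carried by the fingers (height (world z) of counting_chamber above 0.1 m and contact force between the fingers and counting_chamber above 0.5 N and contact force between counting_chamber and drain_rack below 0.05 N), for 0.2 s.
At the end, for the whole second after the job is handed in: Hood upright (0.06 rad) and at rest on the bench, its centre over 10 cm from the rack's; counting chamber held by the fingers alone, still, over 15 cm above the bench, ruled face up and level within 0.17 rad; both well slides within 12 mm of where they stood (height (world z) of dust_hood below 0.006 m and angle between dust_hood's own z axis and vertical below 0.06 rad and horizontal distance between dust_hood and drain_rack above 0.1 m and linear speed of each of dust_hood, counting_chamber below 0.02 m/s and height (world z) of counting_chamber above 0.15 m and angle between counting_chamber's own z axis and vertical below 0.17 rad and contact force between the fingers and counting_chamber above 0.5 N and angular speed of counting_chamber below 0.2 rad/s and contact force between counting_chamber and drain_rack below 0.05 N and contact force between counting_chamber and dust_hood below 0.05 N and distance of each of well_slide_blue, well_slide_orange from where it was at the start of the episode below 0.012 m); the arm keeps its last pose, push and grip.
It fails at once if a well slide is pulled or knocked out of its place (more than 20 mm) (distance of any of well_slide_blue, well_slide_orange from where it was at the start of the episode above 0.02 m).
It fails at once if the hood is dropped or thrown (faster than 1 m/s) (linear speed of dust_hood above 1 m/s).
It fails at once if the hood is tipped over (angle between dust_hood's own z axis and vertical above 0.7 rad).
It fails at once if a bystander on the bench is shifted by more than 30 mm (distance of any of lab_timer, petri_0, petri_1, specimen_jar_3, slide_mailer, beaker from where it was at the start of the episode above 0.03 m).
It also fails if it takes over 54 s, if anything falls off the work surface, if the arm or the gripper's body presses on something with over 40 N, if the wrist force passes 120 N, or if a joint passes its speed limit or range.

## Working session

There is one attempt and no reset: what is moved stays moved. The work goes in short steps, Python scripts to look and compute and a tool call to move; the robot and the scene stay as the last step left them, time stands still between calls to the robot, and variables do not carry over. Pictures are saved under pics/ and viewed, and the job is handed in when it is done.

Besides the shell and the picture viewer there is one more tool, called after "Request:" as name([rows], argument=value, ...), one row to a line, values as JSON. arm_command: Moves the arm, as the interface text tells. Its arguments: {"type":"object","properties":{"targets":{"type":"array","items":{"type":"array","items":{"type":"number"}}},"newtons":{"type":"number"}},"required":["targets"]}

```bash
ls; mkdir -p pics; python3 - <<'E'
from bench import r
import cv2,pickle
print(r.state())
for n in ["side","top","wrist"]:
    c=r.camera(n); cv2.imwrite(f"pics/{n}0.png",c["pixels"][:,:,::-1]); pickle.dump(c,open(f"{n}0.pkl","wb"))
    print(n,{k:v for k,v in c.items() if k!="pixels"})
E
```

```text
pics
{'clock': 0.0, 'joint_pos': array([-1.26504030e+00,  3.14244224e-01, -4.80546936e-02,  1.21019111e+00,
       -1.58341659e-05,  1.57082832e+00]), 'qd': array([0.0002274 , 0.00189756, 0.00028738, 0.00148478, 0.00173264,
       0.0009588 ]), 'joint_efforts': array([-1.37849653e-03, -5.39586210e+01,  3.39750338e+01,  1.92821037e-02,
       -2.54005107e-05,  4.76620266e-05]), 'eef_pos': array([ 0.18044141, -0.57165902,  0.24443432]), 'ee_rot': array([-4.94242819e-04,  8.06530468e-01, -5.91191921e-01, -6.87705705e-04]), 'force': array([ 0.16213636, -0.09564079,  0.07603123]), 'ft_torque': array([ 0.02841564, -0.01755969, -0.00734961]), 'grip_width': 0.0852690060262483}
side {'fx': 532.0849103667804, 'fy': 532.0849103667804, 'cx': 280.6543466483232, 'cy': 213.68669846577913, 'k1': -0.09825004000107727, 'world_from_camera': array([[-0.89090276, -0.29654833,  0.34402232,  0.02560362],
       [-0.4539098 ,  0.60811098, -0.65128099,  1.1098762 ],
       [-0.01606746, -0.73638314, -0.67637394,  1.15819872],
       [ 0.        ,  0.        ,  0.        ,  1.        ]])}
top {'fx': 391.08675
[... 264 characters left out ...]
9.18004287e-03,
         9.01698809e-02],
       [ 9.30152519e-03, -1.64926451e-01, -9.86262007e-01,
         1.27523293e+00],
       [ 0.00000000e+00,  0.00000000e+00,  0.00000000e+00,
         1.00000000e+00]])}
wrist {'fx': 304.1119695041842, 'fy': 304.1119695041842, 'cx': 278.4408243709626, 'cy': 209.83941896737917, 'k1': -0.02919046596011254, 'mount': array([[ 9.99999839e-01, -1.32545351e-04, -5.51797532e-04,
         1.16588802e-03],
       [ 2.85452883e-04,  9.57861641e-01,  2.87229863e-01,
        -7.34892414e-02],
       [ 4.90474706e-04, -2.87229975e-01,  9.57861525e-01,
        -1.28757843e-01],
       [ 0.00000000e+00,  0.00000000e+00,  0.00000000e+00,
         1.00000000e+00]])}
```

View pics/side0.png

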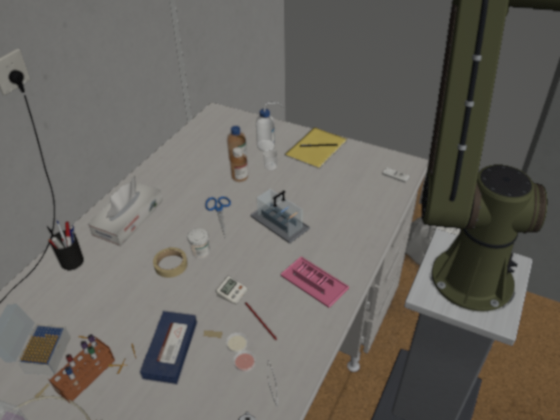

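View pics/top0.png

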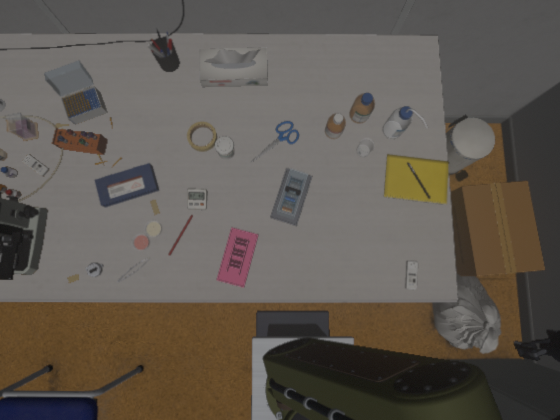

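View pics/wrist0.png

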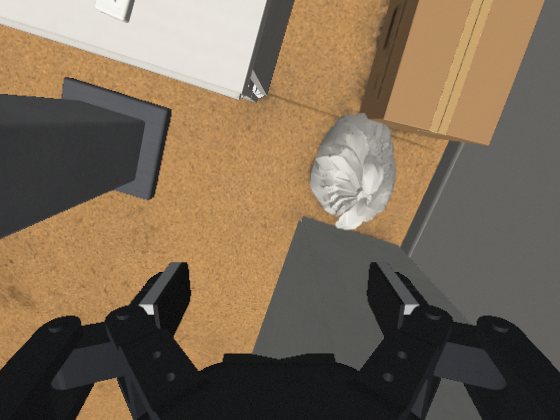

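```bash
cat > h.py <<'E'
import numpy as np, cv2, pickle
from scipy.spatial.transform import Rotation as R
def ray(c,uv,T=None):
    T=c["world_from_camera"] if T is None else T
    K=np.array([[c["fx"],0,c["cx"]],[0,c["fy"],c["cy"]],[0,0,1]])
    p=cv2.undistortPoints(np.array([[uv]],float),K,np.array([c["k1"],0,0,0]))[0,0]
    d=T[:3,:3]@np.array([p[0],p[1],1]); return T[:3,3],d/np.linalg.norm(d)
def onz(c,uv,z,T=None):
    o,d=ray(c,uv,T); return o+d*(z-o[2])/d[2]
def proj(c,P,T=None):
    T=c["world_from_camera"] if T is None else T
    P=np.atleast_2d(P); M=np.linalg.inv(T)
    K=np.array([[c["fx"],0,c["cx"]],[0,c["fy"],c["cy"]],[0,0,1]])
    return cv2.projectPoints(P.astype(float),cv2.Rodrigues(M[:3,:3])[0],M[:3,3],K,np.array([c["k1"],0,0,0]))[0][:,0]
def tri(rays):
    A=np.zeros((3,3));b=np.zeros(3)
    for o,d in rays:
        P=np.eye(3)-np.outer(d,d);A+=P;b+=P@o
    x=np.linalg.solve(A,b); return x,[np.linalg.norm((np.eye(3)-np.outer(d,d))@(x-o)) for o,d in rays]
def tool(s):
    q=s["ee_rot"];T=np.eye(4);T[:3,:3]=R.from_quat([q[1],q[2],q[3],q[0]]).as_matrix();T[:3,3]=s["eef_pos"];return T
def crop(c,x0,y0,x1,y1,f,name):
    im=cv2.resize(c["pixels"][y0:y1,x0:x1,::-1],None,fx=f,fy=f,interpolation=cv2.INTER_CUBIC); cv2.imwrite(name,np.clip(im.astype(float)*1.5,0,255).astype('uint8'))
E
python3 - <<'E'
from h import *
s=pickle.load(open("side0.pkl","rb"));t=pickle.load(open("top0.pkl","rb"))
crop(t,190,150,330,260,5.5,"pics/tc.png"); crop(s,200,170,360,290,5,"pics/sc.png")
E
```

```text
(no output)
```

View pics/tc.png

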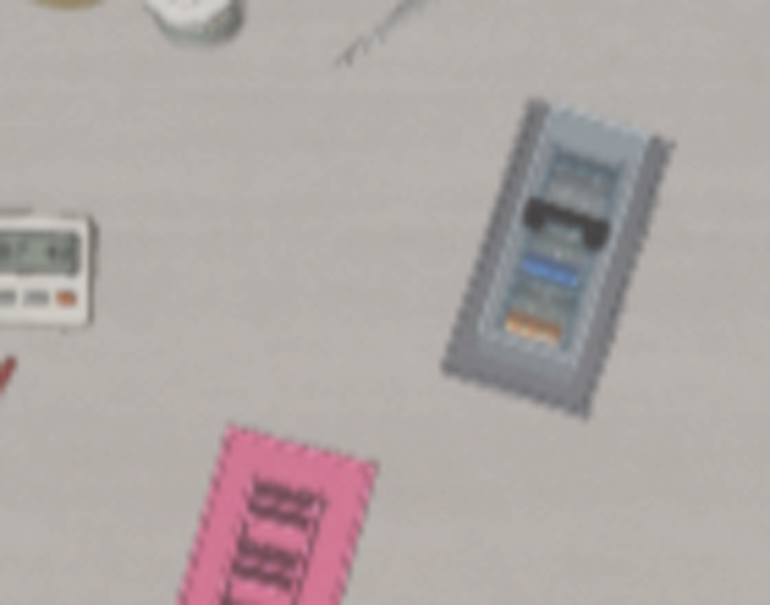

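View pics/sc.png

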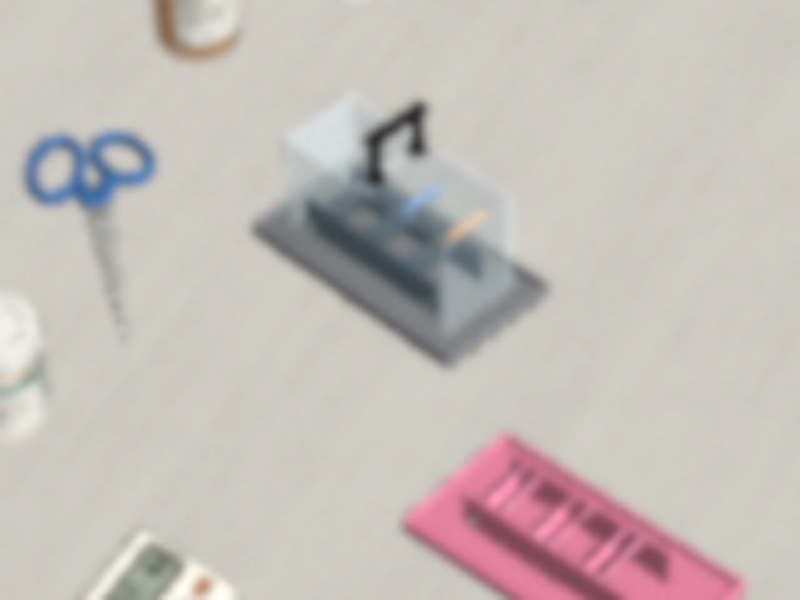

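Candidates: the real rack with clear hood is at top (291,196) / side (281,217). The pink look-alike is at top (238,257) and is left alone. The orange band is in the front slot and the blue band in the middle, so the unbanded chamber is in the rear slot.

```bash
python3 - <<'E'
from h import *
s=pickle.load(open("side0.pkl","rb"));t=pickle.load(open("top0.pkl","rb"))
f=lambda x,y:(190+x/5.5-.4,150+y/5.5-.4)
g=lambda x,y:(200+x/5-.4,170+y/5-.4)
C=np.array([onz(t,f(*p),.011) for p in [(537,98),(674,142),(588,417),(443,371)]])
print(C.round(4)); print("top ctr",C.mean(0)); 
for i in range(4): print(np.linalg.norm(C[i]-C[i-1]))
d=C[0]-C[3]+C[1]-C[2]; print("yaw",np.arctan2(d[1],d[0]))
S=np.array([onz(s,g(*p),.0) for p in [(252,233),(450,368),(550,292)]]);print("side",S.round(4)); print((S[0]+S[2])/2,S[0]-S[1],S[2]-S[1])
# handle ends in top & side
a=[tri([ray(t,f(*p)),ray(s,g(*q))]) for p,q in [((530,210),(372,140)),((607,230),(421,107)),((568,221),(397,124))]]
for x in a: print(x)
# timer
for u,v in [(0,0)]: pass
crop(t,170,170,230,260,6,"pics/tt.png")
E
```

```text
[[ 0.6957  0.046   0.011 ]
 [ 0.6684 -0.0368  0.011 ]
 [ 0.5008  0.0166  0.011 ]
 [ 0.5282  0.1025  0.011 ]]
top ctr [0.59828102 0.03207214 0.011     ]
0.176806132423611
0.0872161583026184
0.17597200985808342
0.09019616419043056
yaw -0.31704237098468596
side [[0.6977 0.0484 0.    ]
 [0.5302 0.1007 0.    ]
 [0.5034 0.0139 0.    ]]
[0.60053547 0.03113145 0.        ] [ 0.16749642 -0.05234889  0.        ] [-0.02678691 -0.08682081  0.        ]
(array([0.60317428, 0.05425573, 0.11874368]), [np.float64(0.0012086702770325705), np.float64(0.001208670277032467)])
(array([0.59221181, 0.01169721, 0.11638644]), [np.float64(0.0008938659328508822), np.float64(0.0008938659328509033)])
(array([0.59723939, 0.03328402, 0.11744608]), [np.float64(0.001135740235304951), np.float64(0.0011357402353047803)])
```

View pics/tt.png

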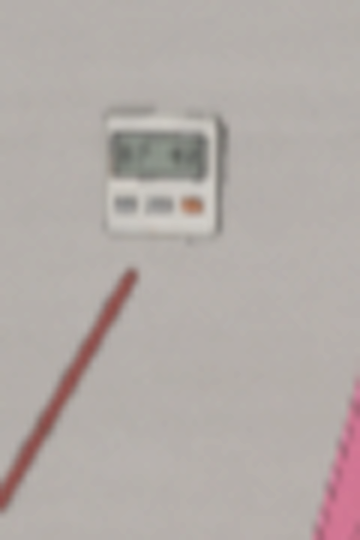

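Request:
arm_command([
  [1,-0.01,-0.013,0,0],
  [1,-0.02,-0.026,0,0],
  [1,-0.0276,-0.0356,0,0],
  [1,-0.0276,-0.0356,0,0],
  [1,-0.0276,-0.0356,0,0],
], newtons=30)

```text
clock: 0.65
eef_pos: [0.2865, -0.4184, 0.2451]
ee_rot: [-0.0, 0.806, -0.591, -0.0]
force: [1.0, 0.2, -0.4]
grip_width: 0.0857
```

Request:
arm_command([
  [1,-0.0276,-0.0356,0,0],
  [1,-0.0276,-0.0356,0,0],
  [1,-0.0276,-0.0356,0,0],
  [1,-0.0276,-0.0356,0,0],
  [1,-0.0276,-0.0356,0,0],
])

```text
clock: 1.15
eef_pos: [0.4144, -0.233, 0.2454]
ee_rot: [-0.0, 0.807, -0.591, 0.0]
force: [0.5, 0.1, 0.3]
grip_width: 0.0849
```

Request:
arm_command([
  [1,-0.0283,-0.0364,0,0],
  [1,-0.0283,-0.0364,0,0],
  [1,-0.0283,-0.0364,0,0],
  [1,-0.0283,-0.0364,0,0],
  [1,-0.0283,-0.0364,0,0],
])

```text
clock: 1.65
eef_pos: [0.5451, -0.0432, 0.2453]
ee_rot: [-0.0, 0.807, -0.591, -0.0]
force: [0.8, -1.6, -0.4]
grip_width: 0.0851
```

Request:
arm_command([
  [1,-0.0283,-0.0364,0,0],
  [1,-0.0283,-0.0364,0,0],
  [1,0,0,0,-0.13],
  [1,0,0,0,-0.14],
  [1,0,0,0,-0.14],
])

```text
clock: 2.15
eef_pos: [0.5966, 0.0315, 0.2449]
ee_rot: [0.0, 0.912, -0.411, -0.001]
force: [-0.8, -0.2, -0.1]
grip_width: 0.0856
```

Request:
arm_command([
  [1,0,0,0,-0.14],
  [1,0,0,0,-0.14],
  [1,0,0,0,-0.14],
  [1,0,0,0,-0.125],
  [1,0,0,0,0],
])

```text
clock: 2.65
eef_pos: [0.5966, 0.0308, 0.2452]
ee_rot: [-0.0, 0.988, -0.154, -0.0]
force: [-0.3, -0.1, 1.3]
grip_width: 0.0854
```

```bash
python3 - <<'E'
from bench import r
from h import *
s=r.state(); T=tool(s); print(T.round(4))
c=r.camera("wrist"); c["T"]=T; pickle.dump(c,open("w1.pkl","wb")); cv2.imwrite("pics/w1.png",c["pixels"][:,:,::-1])
print(proj(c,[.598,.0325,.117],T@c["mount"]))
E
```

```text
[[ 9.526e-01 -3.043e-01 -5.000e-04  5.966e-01]
 [-3.043e-01 -9.526e-01  2.000e-04  3.080e-02]
 [-6.000e-04 -1.000e-04 -1.000e+00  2.452e-01]
 [ 0.000e+00  0.000e+00  0.000e+00  1.000e+00]]
[[278.48522301 202.6336525 ]]
```

View pics/w1.png

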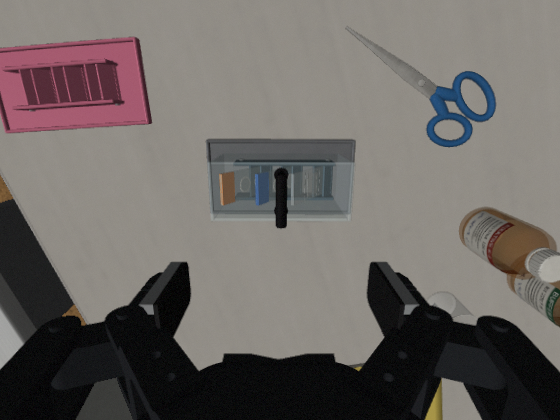

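The wrist view shows the handle bar from (281,172) to (281,226). The bands are orange at (227,187), blue at (262,188), and no band at about (312,180), which is the chamber in the rear slot. The tray edges run parallel to tool x.

```bash
python3 - <<'E'
from h import *
c=pickle.load(open("w1.pkl","rb")); W=c["T"]@c["mount"]
g=c["pixels"].max(2); m=(g<45).astype('uint8'); m[:160]=0;m[232:]=0;m[:,:262]=0;m[:,300:]=0
ys,xs=np.nonzero(m)
for y in range(166,232,4): 
    k=xs[ys==y]; print(y,k.min() if len(k) else None,k.max() if len(k) else None,end=' | ')
print()
for a in [(281,173),(281,225),(281,199)]: print(onz(c,a,.116,W).round(4))
Ti=np.linalg.inv(c["T"])
p=onz(c,(281,199),.116,W); print("in tool",(Ti@np.r_[p,1]).round(4))
for a in [(207.5,139.5),(355,139.5)]: print("tray",onz(c,a,.011,W).round(4),(Ti@np.r_[onz(c,a,.011,W),1]).round(4))
crop(c,190,120,370,240,4.4,"pics/w1c.png")
E
```

```text
166 None None | 170 276 286 | 174 274 287 | 178 275 286 | 182 276 286 | 186 276 286 | 190 276 286 | 194 276 286 | 198 276 286 | 202 276 286 | 206 276 286 | 210 274 287 | 214 276 286 | 218 276 286 | 222 276 286 | 226 277 285 | 230 None None | 
[0.608  0.0566 0.116 ]
[0.5937 0.0117 0.116 ]
[0.601  0.0347 0.116 ]
in tool [ 0.0031 -0.0051  0.1292  1.    ]
tray [0.5334 0.103  0.011 ] [-0.082  -0.0495  0.2342  1.    ]
tray [0.6976 0.0505 0.011 ] [ 0.0904 -0.0495  0.2341  1.    ]
```

View pics/w1c.png

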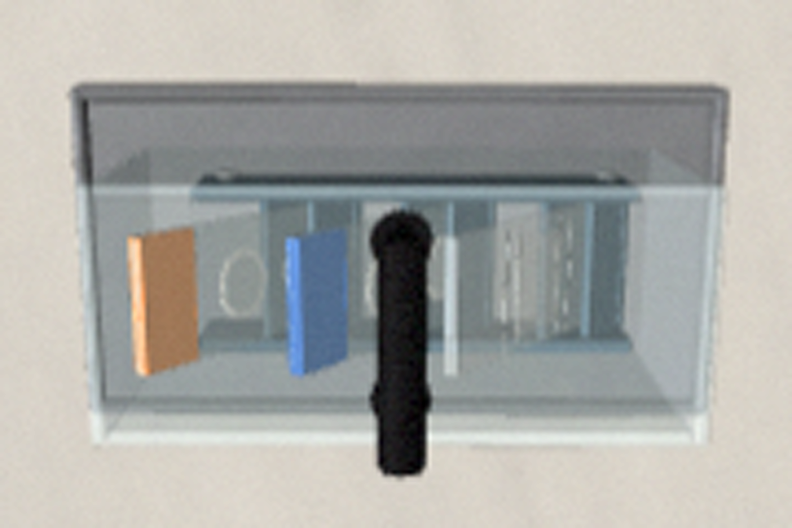

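```bash
python3 - <<'E'
from h import *
c=pickle.load(open("w1.pkl","rb")); W=c["T"]@c["mount"];Ti=np.linalg.inv(c["T"])
for v in (173.5,192,210.5): print("base",(Ti@np.r_[onz(c,(281,v),.086,W),1]).round(4))
for v in (228,): print("bar end",(Ti@np.r_[onz(c,(281,v),.116,W),1]).round(4))
# rim: hood roof corners: near edge bottom (92,440)(705,440) crop -> z .084
q=lambda x,y:(190+x/4.4-.4,120+y/4.4-.4)
for p in [(92,440),(708,440),(80,185),(722,185)]: print("roof",(Ti@np.r_[onz(c,q(*p),.084,W),1]).round(4))
for p in [(450,237),(450,375),(440,237),(440,375),(458,237)]: print("chamber top",(Ti@np.r_[onz(c,q(*p),.074,W),1]).round(4))
E
```

```text
base [ 0.0033 -0.0224  0.1592  1.    ]
base [ 0.0034 -0.0043  0.1592  1.    ]
base [0.0034 0.0145 0.1592 1.    ]
bar end [0.0032 0.0219 0.1292 1.    ]
roof [-0.0675  0.0247  0.1612  1.    ]
roof [0.0734 0.0247 0.1611 1.    ]
roof [-0.0664 -0.0335  0.1612  1.    ]
roof [ 0.0725 -0.0335  0.1611  1.    ]
chamber top [ 0.0142 -0.0203  0.1712  1.    ]
chamber top [0.0146 0.0121 0.1712 1.    ]
chamber top [ 0.012  -0.0203  0.1712  1.    ]
chamber top [0.0123 0.0121 0.1712 1.    ]
chamber top [ 0.016  -0.0203  0.1712  1.    ]
```

Request:
arm_command([
  [1,0.0025,-0.0035,0,0],
  [1,0,0,0.03,0],
  [1,0,0,0.04,0],
  [1,0,0,0.035,0],
  [1,0,0,0.018,0],
])

```text
clock: 3.2
eef_pos: [0.5987, 0.0329, 0.119]
ee_rot: [0.0, 0.988, -0.155, -0.002]
force: [-1.5, -0.4, -0.2]
grip_width: 0.0856
```

Request:
arm_command([
  [1,0,0,0.011,0],
  [1,0,0,0,0],
  [-1,0,0,0,0],
  [-1,0,0,0,0],
  [-1,0,0,0,0],
])

```text
clock: 3.7
eef_pos: [0.6017, 0.0327, 0.1127]
ee_rot: [-0.0, 0.988, -0.154, 0.001]
force: [-0.1, -0.0, -0.2]
grip_width: 0.044
```

Request:
arm_command([
  [-1,0,0,0,0],
  [-1,0,0,0,0],
  [-1,0,0,0,0],
  [-1,0,0,0,0],
  [-1,0,0,0,0],
])

```text
clock: 4.2
eef_pos: [0.6004, 0.0328, 0.1115]
ee_rot: [-0.0, 0.988, -0.154, -0.0]
force: [-3.2, 1.0, 3.7]
grip_width: 0.0089
```

```bash
python3 - <<'E'
from bench import r
from h import *
s=r.state(); T=tool(s); print(T.round(4),s["force"],s["grip_width"])
c=r.camera("wrist"); c["T"]=T; pickle.dump(c,open("w2.pkl","wb")); cv2.imwrite("pics/w2.png",c["pixels"][:,:,::-1])
E
```

```text
[[ 9.524e-01 -3.050e-01 -4.000e-04  6.004e-01]
 [-3.050e-01 -9.524e-01  3.000e-04  3.280e-02]
 [-4.000e-04 -2.000e-04 -1.000e+00  1.115e-01]
 [ 0.000e+00  0.000e+00  0.000e+00  1.000e+00]] [-3.17139619  0.98927605  3.70359219] 0.008870314074793304
```

View pics/w2.png

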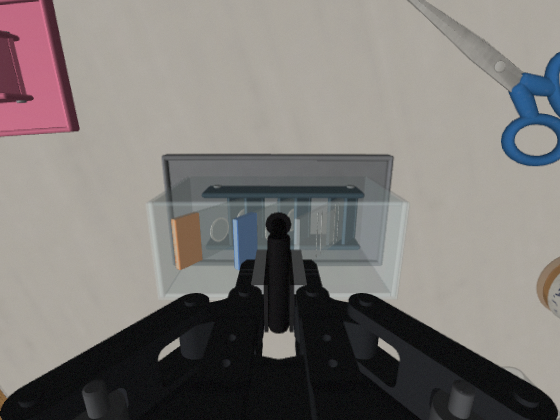

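Request:
arm_command([
  [-1,0,0,-0.005,0],
  [-1,0,0,-0.015,0],
  [-1,0,0,-0.03,0],
  [-1,0,0,-0.03,0],
  [-1,0,0,-0.02,0],
], newtons=40)

```text
clock: 4.75
eef_pos: [0.6016, 0.0325, 0.2134]
ee_rot: [-0.0, 0.988, -0.154, 0.001]
force: [-0.4, -0.3, -1.4]
grip_width: 0.0086
```

```bash
python3 - <<'E'
from bench import r
from h import *
s=r.state(); print(s["eef_pos"],s["force"],s["grip_width"])
c=r.camera("side"); crop(c,180,120,360,255,4.4,"pics/s2.png")
c=r.camera("wrist");  cv2.imwrite("pics/w3.png",c["pixels"][:,:,::-1])
E
```

```text
[0.60162975 0.03248976 0.21342138] [-0.38257507 -0.27829644 -1.43987295] 0.008558063190503314
```

View pics/s2.png

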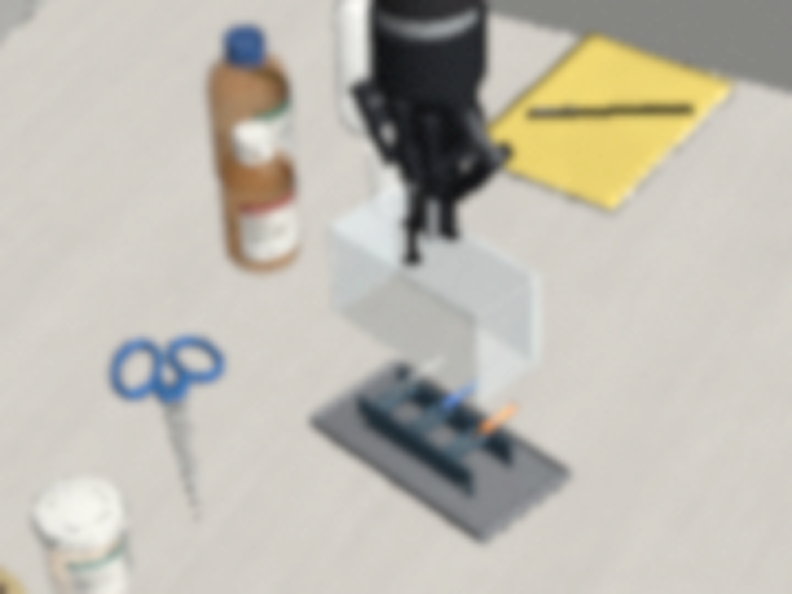

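View pics/w3.png

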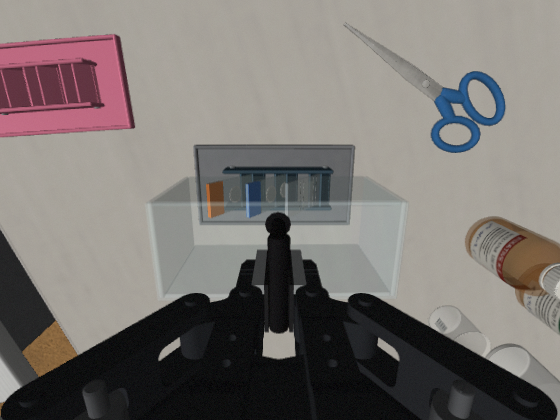

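```bash
python3 - <<'E'
from h import *
t=pickle.load(open("top0.pkl","rb"))
T=np.array([[.9525,-.3045,0],[-.3045,-.9525,0],[0,0,-1]]).T
for n,p,z in [("beaker",(364,148),.03),("bottle",(336,126),.06),("pad corner",(388,160),0),("pad corner2",(386,198),0),("mailer",(412,275),.016),("dest",None,0)]:
    w=onz(t,p,z) if p else np.array([.6016,.0325,0]); print(n,w.round(3),"rack frame (x, -y):",(T@(w-[.599,.032,0]))[:2].round(3))
q=lambda x,y:(170+x/6-.4,170+y/6-.4)
for p in [(106,112),(217,114),(217,235),(106,235)]: print("timer",onz(t,q(*p),.028).round(4))
for n,p in [("petri",(154,229)),("petri",(141,242)),("pencil",(192,216)),("pencil",(170,253)),("jar",(224,148))]: print(n,onz(t,p,.01).round(3))
E
```

```text
beaker [ 0.758 -0.209  0.03 ] rack frame (x, -y): [0.225 0.181]
bottle [ 0.823 -0.113  0.06 ] rack frame (x, -y): [0.257 0.07 ]
pad corner [ 0.726 -0.296  0.   ] rack frame (x, -y): [0.221 0.274]
pad corner2 [ 0.594 -0.283  0.   ] rack frame (x, -y): [0.092 0.302]
mailer [ 0.341 -0.351  0.016] rack frame (x, -y): [-0.129  0.443]
dest [0.602 0.032 0.   ] rack frame (x, -y): [ 0.002 -0.001]
timer [0.6201 0.3727 0.028 ]
timer [0.6191 0.3124 0.028 ]
timer [0.5525 0.3104 0.028 ]
timer [0.5524 0.3701 0.028 ]
petri [0.489 0.48  0.01 ]
petri [0.446 0.52  0.01 ]
pencil [0.531 0.358 0.01 ]
pencil [0.411 0.424 0.01 ]
jar [0.763 0.259 0.01 ]
```

Request:
arm_command([
  [-1,0,0.015,0,0],
  [-1,0,0.035,0,0],
  [-1,0,0.045,0,0],
  [-1,0,0.045,0,0],
  [-1,0,0.025,0,0],
])

```text
clock: 5.35
eef_pos: [0.5476, -0.1277, 0.2092]
ee_rot: [0.001, 0.988, -0.156, -0.002]
force: [-0.0, 0.1, -1.2]
grip_width: 0.0087
```

Request:
arm_command([
  [-1,0,0.005,0,0],
  [-1,0,0,0.02,0],
  [-1,0,0,0.035,0],
  [-1,0,0,0.03,0],
  [-1,0,0,0.01,0],
])

```text
clock: 5.85
eef_pos: [0.5455, -0.1284, 0.1119]
ee_rot: [-0.0, 0.988, -0.154, -0.004]
force: [-1.2, -0.6, -2.0]
grip_width: 0.0086
```

Request:
arm_command([
  [-1,0,0,0.003,0],
  [-1,0,0,0.002,0],
  [-1,0,0,0.002,0],
  [-1,0,0,0.001,0],
  [-1,0,0,0,0],
])

```text
clock: 6.35
eef_pos: [0.5494, -0.1293, 0.1091]
ee_rot: [0.0, 0.988, -0.154, 0.001]
force: [-0.2, 0.7, -1.2]
grip_width: 0.0083
```

Request:
arm_command([
  [-1,0,0,0.001,0],
  [-1,0,0,0.001,0],
  [-1,0,0,0.001,0],
  [-1,0,0,0.0005,0],
  [-1,0,0,0,0],
])

```text
clock: 6.85
eef_pos: [0.5481, -0.129, 0.1053]
ee_rot: [-0.0, 0.988, -0.154, -0.001]
force: [-5.0, 1.3, 6.0]
grip_width: 0.0084
```

Request:
arm_command([
  [-0.6,0,0,0,0],
  [-0.3,0,0,0,0],
  [0,0,0,0,0],
  [0,0,0,0,0],
  [0,0,0,0,0],
])

```text
clock: 7.35
eef_pos: [0.5489, -0.1292, 0.1048]
ee_rot: [-0.0, 0.988, -0.154, 0.0]
force: [0.8, 0.2, -1.0]
grip_width: 0.0425
```

Request:
arm_command([
  [0,0,0,-0.01,0],
  [0,0,0,-0.03,0],
  [0,0,0,-0.045,0],
  [0,0,0,-0.04,0],
  [0,0,0,-0.015,0],
])

```text
clock: 7.85
eef_pos: [0.5508, -0.1297, 0.2503]
ee_rot: [0.0, 0.988, -0.154, 0.003]
force: [0.9, 1.0, -0.5]
grip_width: 0.0427
```

```bash
python3 - <<'E'
from bench import r
from h import *
s=r.state();T=tool(s); print(s["eef_pos"],s["force"],s["grip_width"],s["joint_pos"])
c=r.camera("side"); pickle.dump(c,open("s3.pkl","wb"));crop(c,180,120,360,255,4.4,"pics/s3.png")
c=r.camera("wrist");c["T"]=T; pickle.dump(c,open("w4.pkl","wb"));  cv2.imwrite("pics/w4.png",c["pixels"][:,:,::-1])
E
```

```text
[ 0.55079995 -0.1297082   0.25025651] [ 0.88644232  0.95385955 -0.47872985] 0.04272570075039119 [-2.31276999e-01  2.41409718e-01 -1.31384425e-01  1.19115440e+00
  3.22854623e-07  1.64957839e+00]
```

View pics/s3.png

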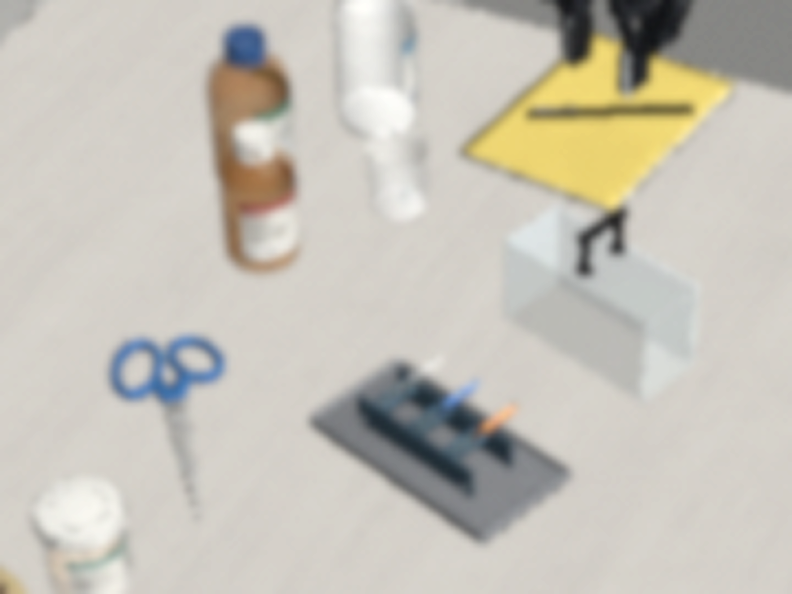

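View pics/w4.png

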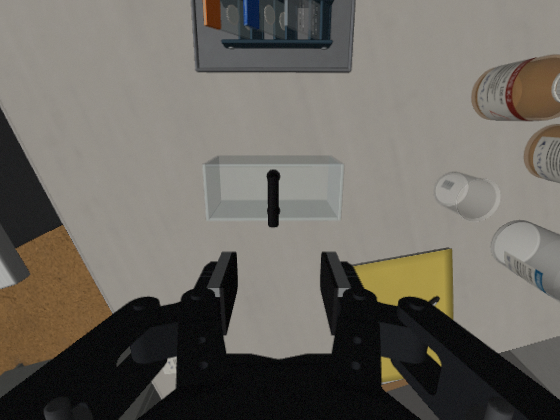

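Request:
arm_command([
  [0,0.002,-0.02,0,0],
  [0,0.006,-0.04,0,0],
  [0,0.006,-0.045,0,0],
  [0,0.006,-0.045,0,0],
  [0,0.002,-0.02,0,0],
])

```text
clock: 8.45
eef_pos: [0.622, 0.0292, 0.2431]
ee_rot: [-0.0, 0.988, -0.153, -0.001]
force: [0.5, -1.1, -1.2]
grip_width: 0.0423
```

Request:
arm_command([
  [0,0,0,0,-0.131],
  [0,0,0,0,-0.131],
  [0,0,0,0,-0.131],
  [0,0,0,0,-0.131],
  [0,0,0,0,-0.131],
])

```text
clock: 8.95
eef_pos: [0.6208, 0.0255, 0.2435]
ee_rot: [0.0, 0.985, 0.174, -0.001]
force: [0.3, 0.2, -0.7]
grip_width: 0.0425
```

Request:
arm_command([
  [0,0,0,0,-0.131],
  [0,0,0,0,-0.131],
  [0,0,0,0,-0.131],
  [0,0,0,0,-0.131],
  [0,0,0,0,-0.131],
])

```text
clock: 9.45
eef_pos: [0.6208, 0.0255, 0.2435]
ee_rot: [-0.0, 0.876, 0.482, -0.001]
force: [-0.3, 0.4, -0.1]
grip_width: 0.0429
```

Request:
arm_command([
  [0,0,0,0,-0.131],
  [0,0,0,0,-0.131],
  [0,0,0,0,0],
  [0,0,0,0,0],
  [0,0,0,0,0],
])

```text
clock: 9.95
eef_pos: [0.6214, 0.0258, 0.2444]
ee_rot: [-0.0, 0.808, 0.589, -0.0]
force: [0.2, -0.3, -0.5]
grip_width: 0.0428
```

```bash
python3 - <<'E'
from bench import r
from h import *
c=pickle.load(open("w4.pkl","rb")); o,d=ray(c,(236,253),c["mount"]); k=(-.0213-o[0])/d[0]; print("pad tip at width .0427 (tool)",(o+k*d).round(4))
s=r.state();T=tool(s); print(T.round(4),s["force"],s["grip_width"],s["joint_pos"])
c=r.camera("wrist");c["T"]=T; pickle.dump(c,open("w5.pkl","wb"));  cv2.imwrite("pics/w5.png",c["pixels"][:,:,::-1])
c=r.camera("top"); pickle.dump(c,open("t5.pkl","wb")); c=r.camera("side"); pickle.dump(c,open("s5.pkl","wb"))
E
```

```text
pad tip at width .0427 (tool) [-0.0213 -0.0053  0.0167]
[[ 3.061e-01  9.520e-01 -8.000e-04  6.214e-01]
 [ 9.520e-01 -3.061e-01 -1.000e-04  2.580e-02]
 [-3.000e-04 -7.000e-04 -1.000e+00  2.444e-01]
 [ 0.000e+00  0.000e+00  0.000e+00  1.000e+00]] [ 0.21946808 -0.25648295 -0.45788672] 0.04277115803768176 [ 4.15231480e-02  3.56263173e-01  1.02366943e-02  1.22552392e+00
 -7.71558186e-05  3.52608150e-01]
```

View pics/w5.png

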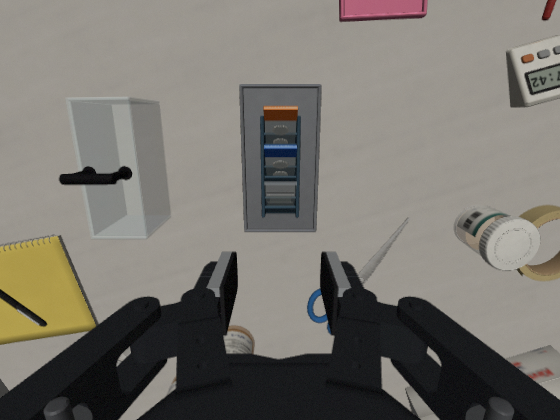

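```bash
python3 - <<'E'
from h import *
c=pickle.load(open("w5.pkl","rb")); crop(c,190,70,370,345,2.15,"pics/a.png"); 
im=cv2.resize(c["pixels"][75:240,225:335,::-1],None,fx=3.6,fy=3.6,interpolation=cv2.INTER_CUBIC); im2=cv2.resize(c["pixels"][240:345,190:370,::-1],None,fx=3.6,fy=3.6,interpolation=cv2.INTER_CUBIC)
cv2.imwrite("pics/b.png",np.clip(im*1.4,0,255).astype('uint8'));cv2.imwrite("pics/c.png",np.clip(im2*1.8,0,255).astype('uint8'))
E
```

```text
(no output)
```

View pics/b.png

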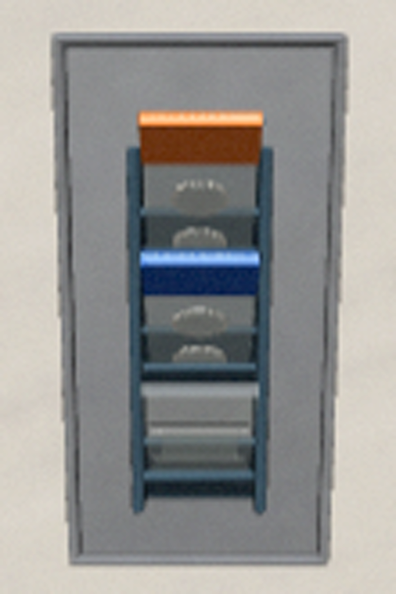

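View pics/c.png

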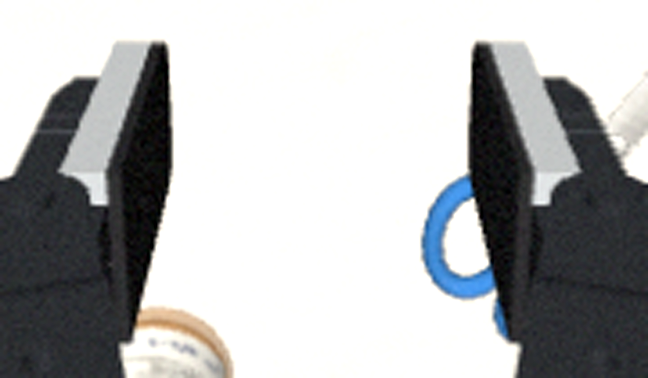

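```bash
python3 - <<'E'
from h import *
c=pickle.load(open("w5.pkl","rb")); T=c["T"]; W=T@c["mount"]; Ti=np.linalg.inv(T)
for n,p in [("tip-y",(163,42)),("tip+y",(172,165)),("bk-y",(107,175)),("bk+y",(125,340))]:
    o,d=ray(c,(190+p[0]/3.6-.4,240+p[1]/3.6-.4),c["mount"]); print(n,(o+(-.0213-o[0])/d[0]*d).round(4))
q=lambda x,y:(225+x/3.6-.4,75+y/3.6-.4)
tt=lambda p,z:(Ti@np.r_[onz(c,q(*p),z,W),1])[:3].round(4)
L=[tt(p,.011) for p in [(52,35),(347,35),(327,561),(70,561)]]; print("lip",*L); print("rack ctr tool",np.mean(L,0), "world",(T@np.r_[np.mean(L,0),1])[:3])
print("sizes",L[1]-L[0],L[2]-L[3],L[3]-L[0])
for n,p,z in [("orange top L",(139,113),.0745),("orange top R",(264,113),.0745),("blue top L",(139,253),.0745),("blue R",(261,253),.0745),("chamber L",(141,384),.0745),("chamber R",(259,384),.0745),("chamber lower-edge L",(141,397),.072),("chR",(259,397),.072)]: print(n,tt(p,z))
E
```

```text
tip-y [-0.0213 -0.0124  0.0029]
tip+y [-0.0213  0.0075  0.0058]
bk-y [-0.0213 -0.016  -0.0357]
bk+y [-0.0213  0.0057 -0.0325]
lip [-0.0444 -0.1093  0.2335] [ 0.0467 -0.1093  0.2334] [0.0464 0.0637 0.2333] [-0.0443  0.0637  0.2334]
rack ctr tool [ 0.0011 -0.0228  0.2334] world [0.59982273 0.03379227 0.01099504]
sizes [ 0.0911  0.     -0.0001] [ 9.07e-02  0.00e+00 -1.00e-04] [ 1.00e-04  1.73e-01 -1.00e-04]
orange top L [-0.0148 -0.0838  0.1699]
orange top R [ 0.0176 -0.0838  0.1699]
blue top L [-0.0153 -0.0481  0.1699]
blue R [ 0.0174 -0.0481  0.1699]
chamber L [-0.0153 -0.0124  0.1699]
chamber R [ 0.0174 -0.0124  0.1699]
chamber lower-edge L [-0.0154 -0.0082  0.1724]
chR [ 0.0176 -0.0082  0.1724]
```

Request:
arm_command([
  [0.2,0.0011,0.006,0.015,0],
  [0.2,0,0,0.04,0],
  [0.2,0,0,0.045,0],
  [0.2,0,0,0.03,0],
  [0.2,0,0,0.015,0],
])

```text
clock: 10.6
eef_pos: [0.6251, 0.0251, 0.095]
ee_rot: [-0.002, 0.808, 0.59, -0.002]
force: [-0.0, -0.6, -0.3]
grip_width: 0.0511
```

```bash
python3 - <<'E'
from bench import r
from h import *
s=r.state();T=tool(s); print(T.round(4),s["force"],s["grip_width"])
c=r.camera("wrist");c["T"]=T; pickle.dump(c,open("w6.pkl","wb"));  cv2.imwrite("pics/w6.png",c["pixels"][:,:,::-1])
E
```

```text
[[ 3.043e-01  9.526e-01 -5.700e-03  6.251e-01]
 [ 9.526e-01 -3.043e-01 -2.000e-04  2.510e-02]
 [-2.000e-03 -5.400e-03 -1.000e+00  9.500e-02]
 [ 0.000e+00  0.000e+00  0.000e+00  1.000e+00]] [-0.01644773 -0.64641032 -0.3013311 ] 0.05109223186002599
```

View pics/w6.png

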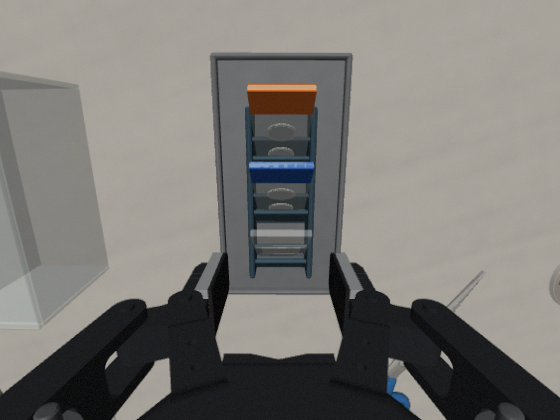

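Request:
arm_command([
  [0.2,0.0005,0,0,0],
  [0.2,0,0,0.02,0],
  [0.2,0,0,0.02,0],
  [0.2,0,0,0.01,0],
  [0.2,0,0,0,0],
])

```text
clock: 11.15
eef_pos: [0.6274, 0.0257, 0.0492]
ee_rot: [-0.0, 0.807, 0.59, -0.001]
force: [-0.3, 0.1, -0.0]
grip_width: 0.0509
```

```bash
python3 - <<'E'
from bench import r
from h import *
s=r.state();T=tool(s); print(T.round(4),s["force"],s["grip_width"])
c=r.camera("wrist");c["T"]=T; pickle.dump(c,open("w7.pkl","wb"));  crop(c,180,150,380,300,4,"pics/w7.png")
c=r.camera("side");  crop(c,210,140,350,245,5.5,"pics/s7.png")
E
```

```text
[[ 3.039e-01  9.527e-01 -1.300e-03  6.274e-01]
 [ 9.527e-01 -3.039e-01 -1.000e-04  2.570e-02]
 [-4.000e-04 -1.200e-03 -1.000e+00  4.920e-02]
 [ 0.000e+00  0.000e+00  0.000e+00  1.000e+00]] [-0.2953088   0.06522356 -0.04729547] 0.050917830072264775
```

View pics/w7.png

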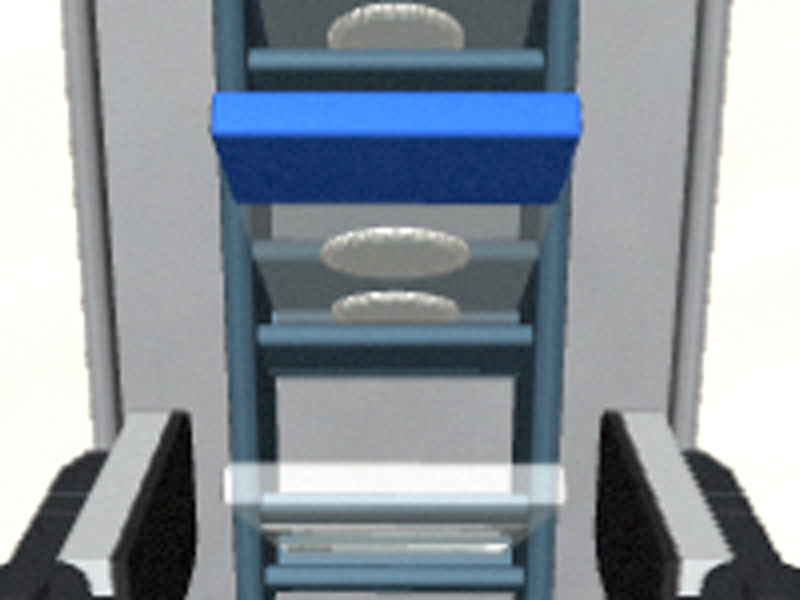

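View pics/s7.png

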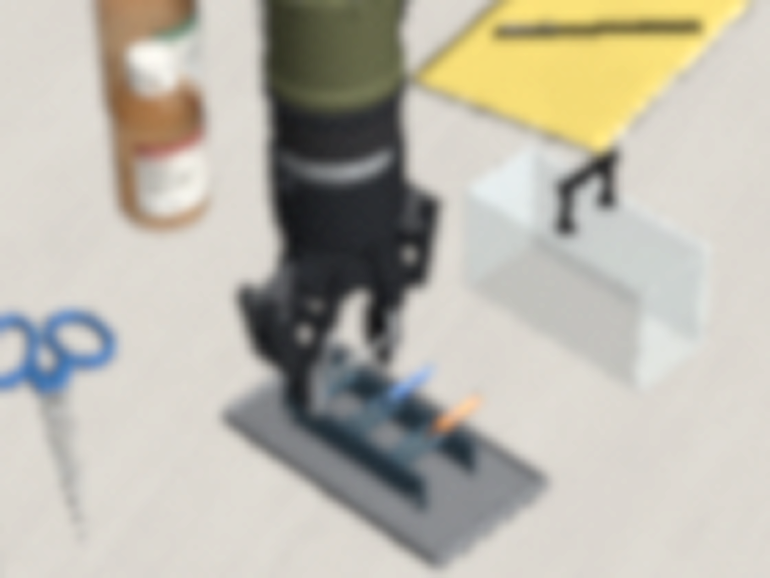

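Request:
arm_command([
  [0.2,0,0,0.003,0],
  [0.0,0,0,0,0],
  [-0.2,0,0,0,0],
  [-0.4,0,0,0,0],
  [-1,0,0,0,0],
], newtons=25)

```text
clock: 11.75
eef_pos: [0.6281, 0.0257, 0.0474]
ee_rot: [0.0, 0.807, 0.59, 0.0]
force: [-1.1, -0.5, 5.0]
grip_width: 0.0329
```

Request:
arm_command([
  [-1,0,0,0,0],
  [-1,0,0,0,0],
  [-1,0,0,0,0],
  [-1,0,0,0,0],
  [-1,0,0,0,0],
])

```text
clock: 12.25
eef_pos: [0.6281, 0.0257, 0.0474]
ee_rot: [0.0, 0.807, 0.59, 0.0]
force: [-1.5, 0.4, 5.1]
grip_width: 0.0321
```

```bash
python3 - <<'E'
from bench import r
from h import *
s=r.state();T=tool(s); print(T.round(4),s["force"],s["ft_torque"],s["grip_width"])
c=r.camera("wrist");c["T"]=T; pickle.dump(c,open("w8.pkl","wb"));  crop(c,180,150,380,300,4,"pics/w8.png")
E
```

```text
[[ 3.039e-01  9.527e-01  7.000e-04  6.281e-01]
 [ 9.527e-01 -3.039e-01 -0.000e+00  2.570e-02]
 [ 2.000e-04  7.000e-04 -1.000e+00  4.740e-02]
 [ 0.000e+00  0.000e+00  0.000e+00  1.000e+00]] [-1.53197854  0.38717002  5.12222659] [-0.00522729  0.21877232 -0.02456098] 0.03208305048043504
```

View pics/w8.png

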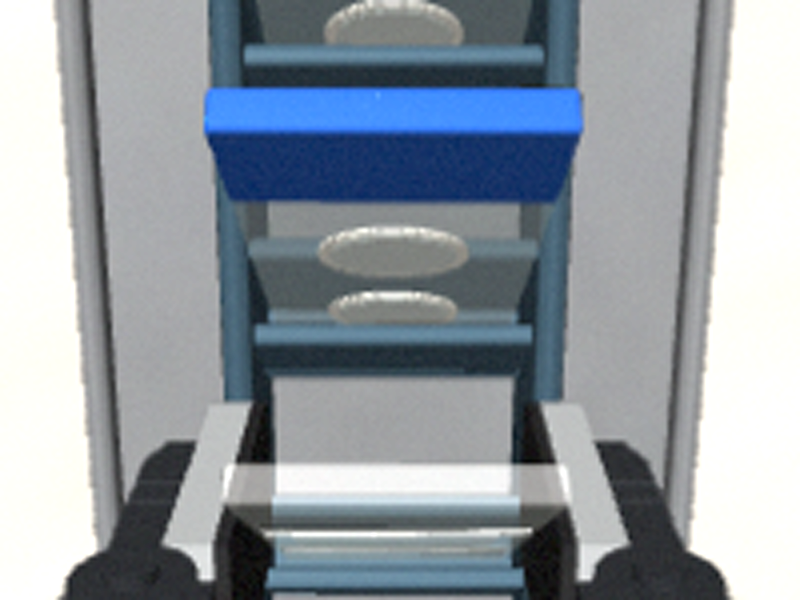

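Request:
arm_command([
  [-1,0,-0.0023,-0.0033,0],
  [-1,0,-0.0046,-0.0066,0],
  [-1,0,-0.0057,-0.0082,0],
  [-1,0,-0.0057,-0.0082,0],
  [-1,0,-0.0057,-0.0082,0],
])

```text
clock: 12.8
eef_pos: [0.6036, 0.0333, 0.0819]
ee_rot: [-0.001, 0.807, 0.59, -0.0]
force: [0.4, -0.1, -1.0]
grip_width: 0.0323
```

```bash
python3 - <<'E'
from bench import r
from h import *
s=r.state();T=tool(s); print(T.round(4),s["force"],s["ft_torque"],s["grip_width"])
c=r.camera("wrist");c["T"]=T; pickle.dump(c,open("w9.pkl","wb"));  crop(c,180,150,380,300,4,"pics/w9.png")
E
```

```text
[[ 3.038e-01  9.527e-01 -1.400e-03  6.036e-01]
 [ 9.527e-01 -3.038e-01  4.000e-04  3.330e-02]
 [-0.000e+00 -1.400e-03 -1.000e+00  8.190e-02]
 [ 0.000e+00  0.000e+00  0.000e+00  1.000e+00]] [ 0.35513651 -0.11346128 -1.04446921] [-0.03038214 -0.01742385 -0.0132827 ] 0.032283875009811204
```

View pics/w9.png

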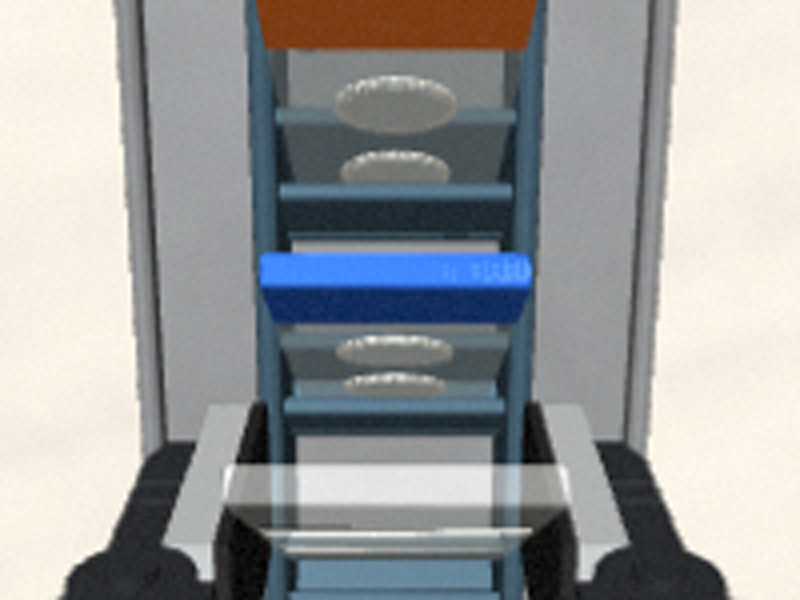

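Request:
arm_command([
  [-1,0,0,-0.015,0],
  [-1,0,0,-0.035,0],
  [-1,0,0,-0.04,0],
  [-1,0,0,-0.02,-0.1],
  [-1,0,0,0,-0.1],
])

```text
clock: 13.35
eef_pos: [0.6067, 0.0333, 0.1955]
ee_rot: [0.002, 0.743, 0.669, 0.002]
force: [-0.2, 1.1, -0.2]
grip_width: 0.032
```

Request:
arm_command([
  [-1,0,0,0,-0.109],
  [-1,0,0,0,0],
  [-1,0.01,0,0,0],
  [-1,0.03,-0.005,0,0],
  [-1,0.045,-0.01,0,0],
])

```text
clock: 13.85
eef_pos: [0.59, 0.1178, 0.191]
ee_rot: [0.0, 0.709, 0.705, -0.0]
force: [-0.1, 0.9, 0.0]
grip_width: 0.0324
```

Request:
arm_command([
  [-1,0.045,-0.01,0,0],
  [-1,0.045,-0.01,0,0],
  [-1,0.045,-0.01,0,0],
  [-1,0.04,-0.01,0,0],
  [-1,0.03,-0.01,0,0],
])

```text
clock: 14.35
eef_pos: [0.5384, 0.3261, 0.1909]
ee_rot: [-0.0, 0.707, 0.707, -0.0]
force: [-0.1, 0.5, -0.7]
grip_width: 0.0325
```

Request:
arm_command([
  [-1,0.018,0,0,0],
  [-1,0,0,0.02,0],
  [-1,0,0,0.02,0],
  [-1,0,0,0.01,0],
  [-1,0,0,0,0],
])

```text
clock: 14.85
eef_pos: [0.539, 0.34, 0.1394]
ee_rot: [-0.0, 0.707, 0.707, -0.002]
force: [-0.4, 0.0, -0.1]
grip_width: 0.0324
```

```bash
python3 - <<'E'
from bench import r
from h import *
s=r.state();T=tool(s); print(T.round(4),s["force"],s["ft_torque"],s["grip_width"])
c=r.camera("wrist");c["T"]=T; pickle.dump(c,open("w10.pkl","wb"));  cv2.imwrite("pics/w10.png",c["pixels"][:,:,::-1])
c=r.camera("side");  crop(c,150,180,330,315,4.4,"pics/s10.png")
E
```

```text
[[ 0.001   1.     -0.003   0.539 ]
 [ 1.     -0.001  -0.002   0.34  ]
 [-0.002  -0.003  -1.      0.1394]
 [ 0.      0.      0.      1.    ]] [-0.36809125  0.0488533  -0.13330859] [0.05876472 0.00750203 0.04745156] 0.03241591846143096
```

View pics/w10.png

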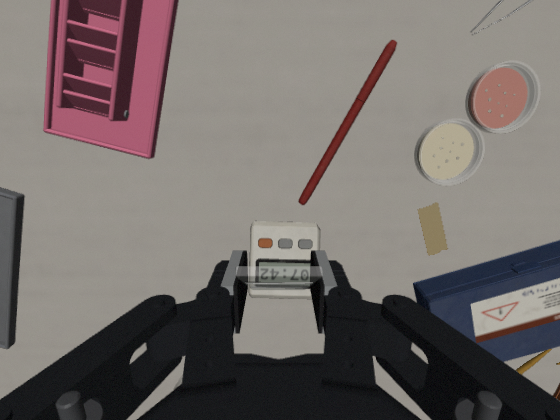

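View pics/s10.png

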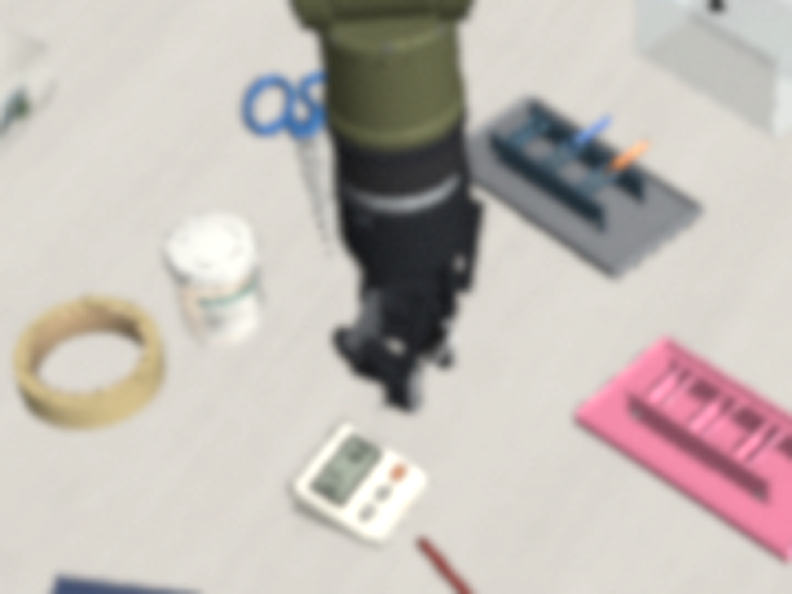

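```bash
python3 - <<'E'
from h import *
c=pickle.load(open("w10.pkl","rb")); T=c["T"]; W=T@c["mount"]
for p in [(251,222),(319,222),(285,222),(265,243),(285,236),(285,251)]: print(p,onz(c,p,.028,W).round(4))
Tm=c["mount"]
# plate top end edges, in tool frame: predicted for 35deg
for th in (25,35,45):
    u=np.array([0,-np.sin(np.radians(th)),-np.cos(np.radians(th))])
    n=np.array([0,np.cos(np.radians(th)),-np.sin(np.radians(th))])
    P=u*31.3e-3; print(th,proj(c,[P-n*.002,P+n*.002],Tm).round(1).tolist())
crop(c,200,205,360,325,5,"pics/w10c.png")
E
```

```text
(251, 222) [0.5487 0.3159 0.028 ]
(319, 222) [0.5488 0.3727 0.028 ]
(285, 222) [0.5487 0.3443 0.028 ]
(265, 243) [0.5676 0.3274 0.028 ]
(285, 236) [0.5613 0.3444 0.028 ]
(285, 251) [0.5751 0.3445 0.028 ]
25 [[281.1, 279.5], [281.1, 290.4]]
35 [[281.1, 264.8], [281.1, 275.5]]
45 [[281.0, 251.0], [281.0, 260.9]]
```

View pics/w10c.png

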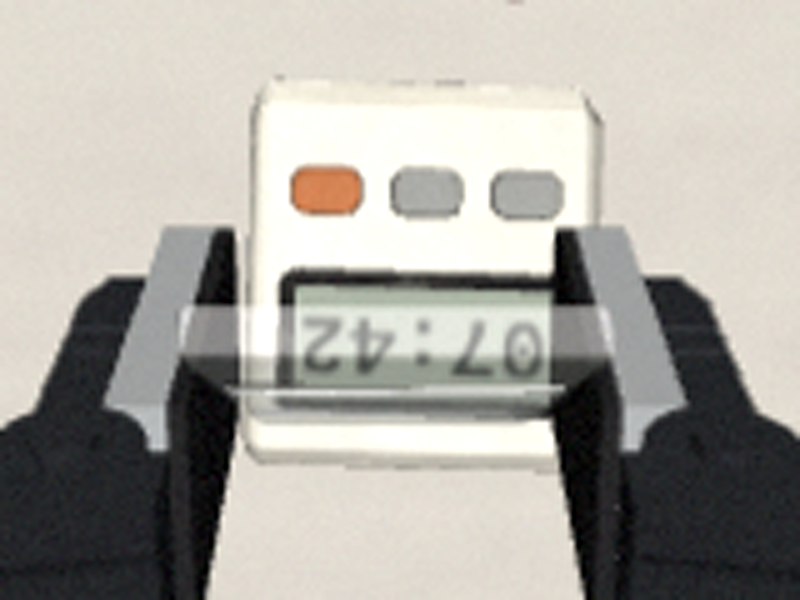

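Request:
arm_command([
  [-1,0.003,-0.0015,0.015,0],
  [-1,0,0,0.02,0],
  [-1,0,0,0.02,0],
  [-1,0,0,0.009,0],
  [-1,0,0,0,0],
], newtons=20)

```text
clock: 15.45
eef_pos: [0.5375, 0.3434, 0.0758]
ee_rot: [-0.0, 0.707, 0.707, -0.001]
force: [-0.0, -0.1, 0.6]
grip_width: 0.0322
```

```bash
python3 - <<'E'
from bench import r
from h import *
s=r.state(); print(s["eef_pos"],s["force"],s["grip_width"])
p=lambda t:np.array([.049*np.sin(t)-.002*np.cos(t), .049*np.cos(t)+.002*np.sin(t)])
prev=None
for d in range(35,101,5):
    a=p(np.radians(d)); q=np.array([.561-a[0]+.003,.028+a[1]-.004]); print(d,q.round(4), None if prev is None else (q-prev).round(4)); prev=q
E
```

```text
[0.53745874 0.34337042 0.07579784] [-0.04372515 -0.0748991   0.61988831] 0.032168809736681535
35 [0.5375 0.0653] None
40 [0.534  0.0628] [-0.0035 -0.0025]
45 [0.5308 0.0601] [-0.0033 -0.0028]
50 [0.5277 0.057 ] [-0.003 -0.003]
55 [0.525  0.0537] [-0.0027 -0.0033]
60 [0.5226 0.0502] [-0.0024 -0.0035]
65 [0.5204 0.0465] [-0.0021 -0.0037]
70 [0.5186 0.0426] [-0.0018 -0.0039]
75 [0.5172 0.0386] [-0.0015 -0.004 ]
80 [0.5161 0.0345] [-0.0011 -0.0041]
85 [0.5154 0.0303] [-0.0007 -0.0042]
90 [0.515 0.026] [-0.0004 -0.0043]
95 [0.515  0.0217] [ 0.     -0.0043]
100 [0.5154 0.0175] [ 0.0004 -0.0043]
```

Request:
arm_command([
  [-1,0,0,0.004,0],
  [-1,0,0,0.003,0],
  [-1,0,0,0.002,0],
  [-1,0,0,0.0015,0],
  [-1,0,0,0,0],
])

```text
clock: 15.95
eef_pos: [0.5385, 0.3439, 0.0668]
ee_rot: [0.0, 0.707, 0.707, 0.0]
force: [-0.0, 0.2, -0.4]
grip_width: 0.0324
```

Request:
arm_command([
  [-1,0,0,0.002,0],
  [-1,0,-0.001,0.002,0],
  [-1,0,-0.0025,0.0025,0],
  [-1,0,-0.003,0.0025,0],
  [-1,0,-0.003,0.0025,0],
])

```text
clock: 16.45
eef_pos: [0.5285, 0.3438, 0.0549]
ee_rot: [-0.0, 0.707, 0.707, -0.0]
force: [0.7, 0.6, -0.1]
grip_width: 0.0326
```

```bash
cat > look.py <<'E'
from bench import r
from h import *
import sys
n=sys.argv[1]
s=r.state();T=tool(s); print(s["eef_pos"],s["force"].round(2),s["ft_torque"].round(3),s["grip_width"])
c=r.camera("wrist");c["T"]=T; pickle.dump(c,open(n+".pkl","wb"))
for th in range(35,100,10):
    C=np.array([0,-.003,-.004]) 
    u=np.array([0,-np.sin(np.radians(th)),-np.cos(np.radians(th))]); m=np.array([0,np.cos(np.radians(th)),-np.sin(np.radians(th))])
    P=C+u*26.3e-3; print(th,proj(c,[P-m*.002,P+m*.002],c["mount"])[:,1].round(1).tolist(),end='; ')
crop(c,190,195,370,325,4.4,f"pics/{n}.png")
E
python3 look.py p1
```

```text
[0.52849598 0.34384546 0.05494893] [ 0.73  0.62 -0.13] [-0.007 -0.012 -0.012] 0.03261275517461133
35 [264.3, 275.0]; 45 [252.8, 262.8]; 55 [242.6, 251.4]; 65 [234.1, 241.4]; 75 [227.5, 233.1]; 85 [222.9, 226.7]; 95 [220.2, 222.4];
```

View pics/p1.png

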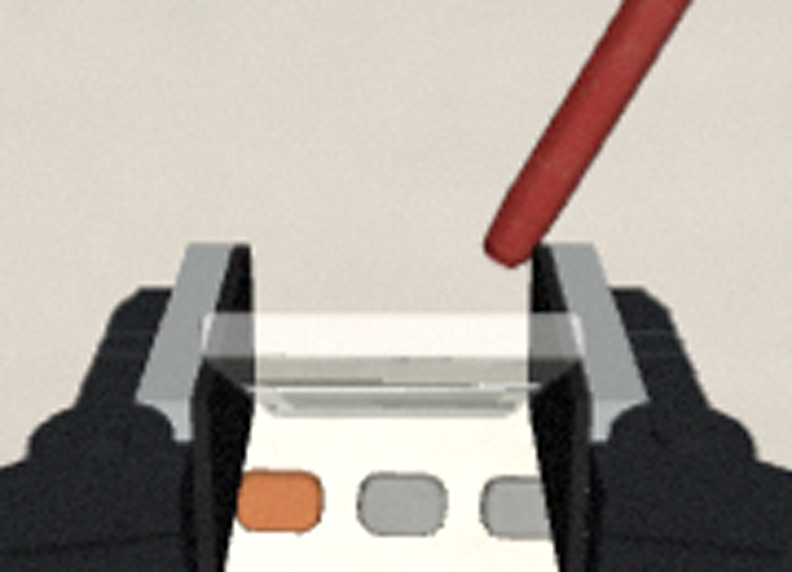

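```bash
python3 - <<'E'
from bench import r
from h import *
c=pickle.load(open("p1.pkl","rb")); W=c["T"]@c["mount"]
q=lambda x,y:(190+x/4.4-.4,195+y/4.4-.4)
for z in (.028,.02,0): print(z,[onz(c,q(*p),z,W).round(4) for p in [(402,502),(402,357),(402,385),(402,415)]])
for P in ([.550,.344,.028],[.550,.344,.0]): print(proj(c,P,W), (proj(c,P,W)-[190,195])*4.4)
# predicted E
t=np.radians(35); C=np.array([0,-.003,-.004]); u=np.array([0,np.sin(t),np.cos(t)]); n=np.array([0,np.cos(t),-np.sin(t)])
for s in (-1,1):
  E=C+u*.049+s*n*.002; print("E tool",E,"world",(c["T"]@np.r_[E,1])[:3], (proj(c,E,c["mount"])-[190,195])*4.4)
c=r.camera("side"); crop(c,180,200,300,290,6.5,"pics/s11.png")
E
```

```text
0.028 [array([0.564 , 0.3444, 0.028 ]), array([0.542 , 0.3443, 0.028 ]), array([0.5461, 0.3443, 0.028 ]), array([0.5506, 0.3443, 0.028 ])]
0.02 [array([0.5695, 0.3444, 0.02  ]), array([0.5465, 0.3444, 0.02  ]), array([0.5508, 0.3444, 0.02  ]), array([0.5555, 0.3444, 0.02  ])]
0 [array([0.5834, 0.3446, 0.    ]), array([0.5575, 0.3446, 0.    ]), array([ 0.5624,  0.3446, -0.    ]), array([0.5676, 0.3446, 0.    ])]
[[280.38541011 287.98836891]] [[397.69580448 409.1488232 ]]
[[280.11213796 265.68230791]] [[396.49340704 311.0021548 ]]
E tool [0.         0.02346694 0.0372856 ] world [0.55195152 0.34384384 0.01765616] [[396.07049047 382.05305846]]
E tool [0.         0.02674355 0.0349913 ] world [0.55522883 0.34384483 0.01994946] [[396.1316636  411.44821466]]
```

View pics/s11.png

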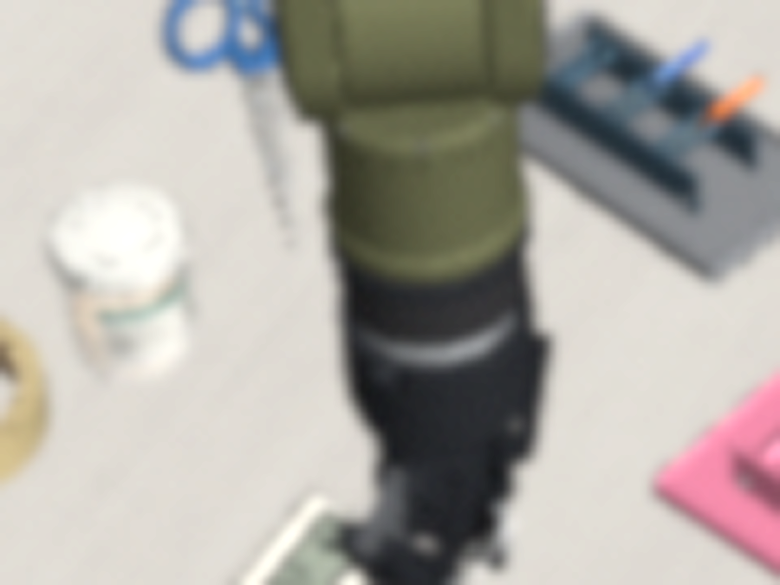

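```bash
python3 - <<'E'
from h import *
a=pickle.load(open("w10.pkl","rb"));b=pickle.load(open("p1.pkl","rb"))
q=lambda x,y:(190+x/4.4-.4,195+y/4.4-.4); qa=lambda x,y:(200+x/5-.4,205+y/5-.4)
for pa,pb in [((427,192),(402,503)),((327,190),(281,501))]:
    print(tri([ray(a,qa(*pa),a["T"]@a["mount"]),ray(b,q(*pb),b["T"]@b["mount"])]))
s=pickle.load(open("s5.pkl","rb")); crop(s,205,265,260,315,12,"pics/st.png")
E
```

```text
(array([0.57298171, 0.34459073, 0.01530293]), [np.float64(9.398474814732815e-05), np.float64(9.398474814738486e-05)])
(array([0.57253792, 0.32678547, 0.01544262]), [np.float64(4.3747533772094775e-05), np.float64(4.374753377196786e-05)])
```

View pics/st.png

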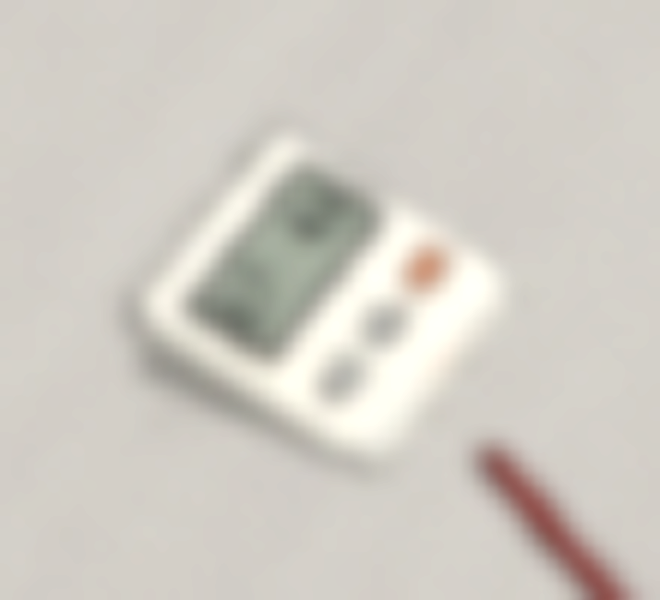

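```bash
python3 - <<'E'
from h import *
a=pickle.load(open("w10.pkl","rb"));W=a["T"]@a["mount"]
qa=lambda x,y:(200+x/5-.4,205+y/5-.4)
print("back",[onz(a,qa(x,462),.027,W).round(4) for x in (270,400,520)]); print("front",[onz(a,qa(x,84),.009,W).round(4) for x in (270,420,570)])
E
```

```text
back [array([0.621 , 0.3162, 0.027 ]), array([0.621 , 0.3398, 0.027 ]), array([0.621 , 0.3616, 0.027 ])]
front [array([0.5546, 0.3164, 0.009 ]), array([0.5547, 0.3435, 0.009 ]), array([0.5547, 0.3705, 0.009 ])]
```

Request:
arm_command([
  [-1,0,0,-0.015,0],
  [-1,0,0,-0.035,0],
  [-1,0,0,-0.03,0],
  [-1,0,0,-0.01,-0.1],
  [-1,0,0,0,-0.131],
])

```text
clock: 17.05
eef_pos: [0.5309, 0.3451, 0.1497]
ee_rot: [0.001, 0.619, 0.785, 0.003]
force: [1.0, 0.0, -1.1]
grip_width: 0.0325
```

Request:
arm_command([
  [-1,0,0,0,-0.131],
  [-1,0,0,0,-0.131],
  [-1,0,0,0,-0.131],
  [-1,0,0,0,-0.131],
  [-1,0,0,0,-0.131],
])

```text
clock: 17.55
eef_pos: [0.5294, 0.3442, 0.1469]
ee_rot: [0.0, 0.333, 0.943, 0.001]
force: [0.6, 0.1, -1.1]
grip_width: 0.0326
```

Request:
arm_command([
  [-1,0,0,0,-0.131],
  [-1,0,0,0,-0.131],
  [-1,0,0,0,-0.131],
  [-1,0,0,0,-0.131],
  [-1,0,0,0,-0.131],
])

```text
clock: 18.05
eef_pos: [0.5294, 0.3441, 0.1469]
ee_rot: [0.001, 0.012, 1.0, 0.0]
force: [-0.1, -0.0, 0.5]
grip_width: 0.0326
```

Request:
arm_command([
  [-1,0,0,0,-0.131],
  [-1,0,0,0,-0.131],
  [-1,0,0,0,-0.131],
  [-1,0,0,0,-0.131],
  [-1,0,0,0,-0.131],
])

```text
clock: 18.55
eef_pos: [0.5294, 0.3442, 0.1468]
ee_rot: [0.001, -0.31, 0.951, 0.0]
force: [-0.2, 0.2, -0.1]
grip_width: 0.0323
```

Request:
arm_command([
  [-1,0,0,0,-0.131],
  [-1,0,0,0,-0.131],
  [-1,0,0,0,-0.131],
  [-1,0,0,0,-0.131],
  [-1,0,0,0,-0.131],
])

```text
clock: 19.05
eef_pos: [0.5294, 0.3442, 0.1469]
ee_rot: [0.001, -0.599, 0.8, -0.0]
force: [-0.1, -0.4, -0.1]
grip_width: 0.0322
```

Request:
arm_command([
  [-1,0,0,0,-0.131],
  [-1,0,0,0,-0.131],
  [-1,0,0,0,-0.028],
  [-1,0,0,0,0],
  [-1,0,-0.02,0,0],
])

```text
clock: 19.55
eef_pos: [0.5474, 0.3441, 0.146]
ee_rot: [-0.0, -0.707, 0.708, 0.0]
force: [0.7, 0.6, -0.3]
grip_width: 0.0324
```

Request:
arm_command([
  [-1,0,-0.035,0,0],
  [-1,0,-0.035,0,0],
  [-1,0,-0.017,0,0],
  [-1,0,0,0.01,0],
  [-1,0,0,0,0],
])

```text
clock: 20.05
eef_pos: [0.6347, 0.3433, 0.1333]
ee_rot: [-0.001, -0.706, 0.708, 0.001]
force: [-0.9, 0.0, -0.9]
grip_width: 0.0324
```

```bash
python3 look.py p2; python3 - <<'E'
from h import *
c=pickle.load(open("p2.pkl","rb")); cv2.imwrite("pics/p2f.png",c["pixels"][:,:,::-1]); print(c["T"].round(3)); print(proj(c,[[.621,.344,.027],[.621,.31,.027],[.621,.375,.027]],c["T"]@c["mount"]))
E
```

```text
[0.63474417 0.34325219 0.13330845] [-0.93  0.02 -0.87] [0.01  0.032 0.055] 0.03241853628947127
35 [267.3, 278.0]; 45 [255.7, 265.7]; 55 [245.5, 254.3]; 65 [236.9, 244.3]; 75 [230.2, 235.9]; 85 [225.5, 229.5]; 95 [222.8, 225.1]; [[-0.002 -1.    -0.003  0.635]
 [-1.     0.002 -0.001  0.343]
 [ 0.001  0.003 -1.     0.133]
 [ 0.     0.     0.     1.   ]]
[[276.33933376 229.29840376]
 [317.63079136 229.18511429]
 [238.69415702 229.38341851]]
```

View pics/p2f.png

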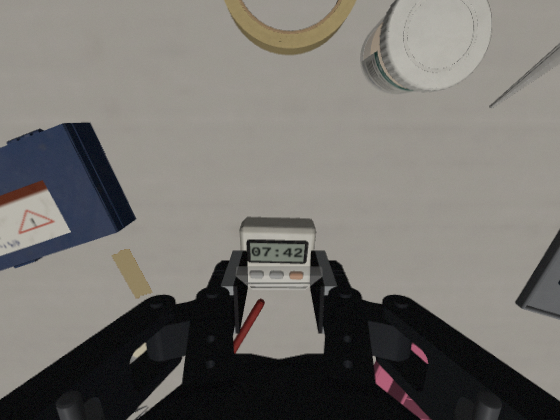

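Request:
arm_command([
  [-1,0,-0.0015,0.02,0],
  [-1,0,0,0.022,0],
  [-1,0,0,0.016,0],
  [-1,0,0,0.007,0],
  [-1,0,0,0,0],
])

```text
clock: 20.6
eef_pos: [0.6361, 0.3436, 0.0692]
ee_rot: [-0.001, -0.707, 0.707, 0.0]
force: [-0.3, -0.3, -1.0]
grip_width: 0.0324
```

Request:
arm_command([
  [-1,0,0,0.002,0],
  [-1,0,0,0.002,0],
  [-1,0,0,0.001,0],
  [-1,0,0,0.001,0],
  [-1,0,0,0,0],
])

```text
clock: 21.1
eef_pos: [0.6375, 0.3439, 0.0644]
ee_rot: [0.0, -0.707, 0.707, -0.0]
force: [0.1, 0.2, 0.7]
grip_width: 0.0322
```

Force is only beginning to appear, so I'll follow the arc in small steps.

Request:
arm_command([
  [-1,0,0,0.001,0],
  [-1,0,0,0.001,0],
  [-1,0,-0.001,0.0015,0],
  [-1,0,-0.0015,0.0015,0],
  [-1,0,-0.0015,0.0015,0],
])

```text
clock: 21.6
eef_pos: [0.6424, 0.3442, 0.0597]
ee_rot: [0.001, -0.707, 0.707, -0.0]
force: [-0.8, -1.4, 8.9]
grip_width: 0.0321
```

```bash
python3 look.py p3
```

```text
[0.64239879 0.34419926 0.05972248] [-0.79 -1.43  8.95] [-0.369  0.506  0.061] 0.03212972952186506
35 [267.3, 278.0]; 45 [255.7, 265.7]; 55 [245.5, 254.3]; 65 [236.9, 244.3]; 75 [230.2, 235.9]; 85 [225.5, 229.5]; 95 [222.8, 225.1];
```

View pics/p3.png

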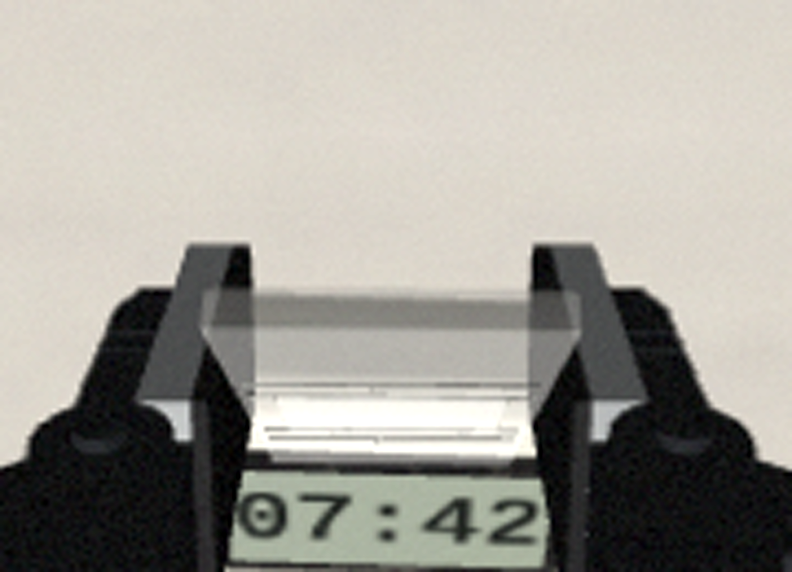

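Request:
arm_command([
  [-1,0,-0.002,0.0016,0],
  [-1,0,-0.0018,0.0016,0],
  [-1,0,-0.0018,0.0017,0],
  [-1,0,-0.0017,0.0018,0],
  [-1,0,-0.0016,0.0018,0],
])

```text
clock: 22.15
eef_pos: [0.651, 0.3441, 0.0506]
ee_rot: [0.001, -0.707, 0.707, -0.0]
force: [-0.5, -1.6, 5.3]
grip_width: 0.0325
```

Request:
arm_command([
  [-1,0,-0.0015,0.0019,0],
  [-1,0,-0.0015,0.0019,0],
  [-1,0,-0.0014,0.002,0],
  [-1,0,-0.0013,0.002,0],
  [-1,0,-0.0013,0.002,0],
])

```text
clock: 22.65
eef_pos: [0.6575, 0.3441, 0.0398]
ee_rot: [0.0, -0.707, 0.707, 0.0]
force: [-1.1, -0.3, 3.7]
grip_width: 0.0325
```

```bash
python3 look.py p4
```

```text
[0.6575181  0.3440621  0.03980976] [-1.1  -0.26  3.7 ] [-0.023  0.4   -0.017] 0.03252752486724126
35 [267.3, 278.0]; 45 [255.7, 265.7]; 55 [245.5, 254.3]; 65 [236.9, 244.3]; 75 [230.2, 235.9]; 85 [225.5, 229.5]; 95 [222.8, 225.1];
```

View pics/p4.png

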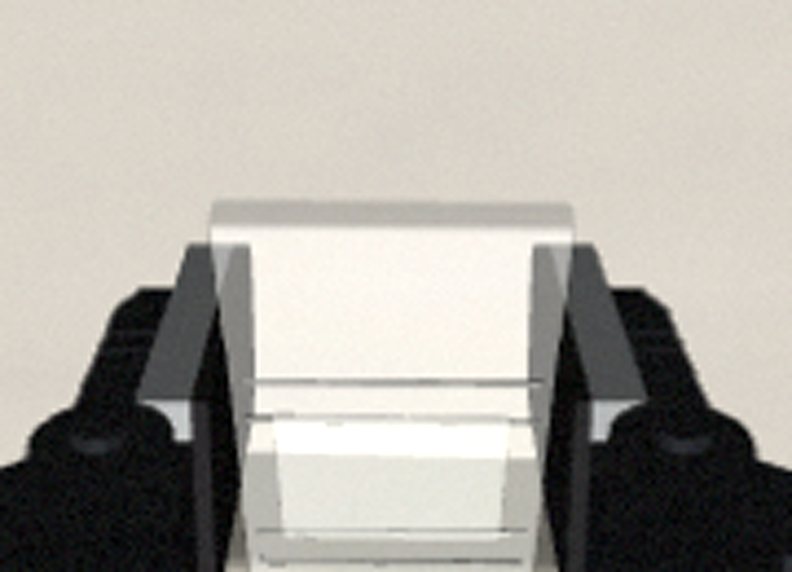

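Request:
arm_command([
  [-1,0,-0.0011,0.002,0],
  [-1,0,-0.001,0.002,0],
  [-1,0,-0.0009,0.0021,0],
  [-1,0,-0.0008,0.0021,0],
  [-1,0,-0.0007,0.002,0],
])

```text
clock: 23.2
eef_pos: [0.6618, 0.344, 0.029]
ee_rot: [-0.0, -0.707, 0.707, 0.0]
force: [-0.4, 1.0, 4.5]
grip_width: 0.0324
```

```bash
python3 look.py p5
```

```text
[0.66175487 0.34396487 0.0290018 ] [-0.41  1.03  4.51] [ 0.087  0.401 -0.057] 0.032364813952481
35 [267.3, 278.0]; 45 [255.7, 265.7]; 55 [245.5, 254.3]; 65 [236.9, 244.3]; 75 [230.2, 235.9]; 85 [225.5, 229.5]; 95 [222.8, 225.1];
```

View pics/p5.png

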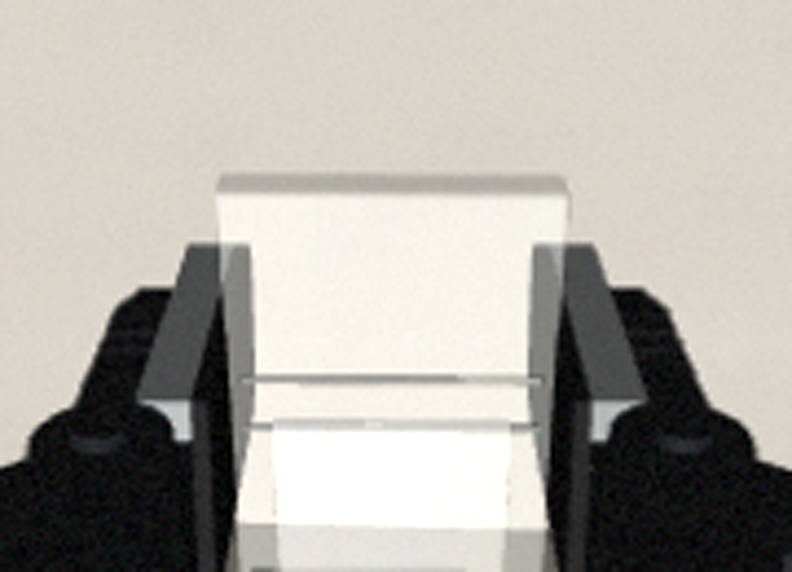

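```bash
python3 - <<'E'
from h import *
for n,L,Rr,v in [("p3",(203,325),(580,325),0),("p4",(213,226),(574,226),0),("p5",(217,193),(570,193),0)]:
    c=pickle.load(open(n+".pkl","rb"))
    q=lambda x,y:(190+x/4.4-.4,195+y/4.4-.4)
    o,a=ray(c,q(*L),c["mount"]);_,b=ray(c,q(*Rr),c["mount"])
    k=.033/np.linalg.norm(a/a[2]-b/b[2]); print(n,(o+k*a/a[2]).round(4),(o+k*b/b[2]).round(4))
E
```

```text
p3 [-0.0155 -0.0186 -0.0232] [ 0.0175 -0.0186 -0.0232]
p4 [-0.0153 -0.0248 -0.0159] [ 0.0177 -0.0248 -0.0159]
p5 [-0.0153 -0.0266 -0.0124] [ 0.0177 -0.0266 -0.0124]
```

Request:
arm_command([
  [-1,0,-0.0004,0.002,0],
  [-1,0,-0.0003,0.002,0],
  [-1,0,-0.0002,0.002,0],
  [-1,0,0,0.0018,0],
  [-1,0,0,0.0,0],
])

```text
clock: 23.75
eef_pos: [0.6626, 0.3439, 0.0212]
ee_rot: [-0.0, -0.707, 0.707, 0.0]
force: [-0.8, 0.5, 3.9]
grip_width: 0.0324
```

```bash
python3 look.py p6
```

```text
[0.66257281 0.3438933  0.02115439] [-0.81  0.48  3.85] [0.139 0.363 0.006] 0.03235479933081106
35 [267.3, 278.0]; 45 [255.7, 265.7]; 55 [245.5, 254.3]; 65 [236.9, 244.3]; 75 [230.2, 235.9]; 85 [225.5, 229.5]; 95 [222.8, 225.1];
```

View pics/p6.png

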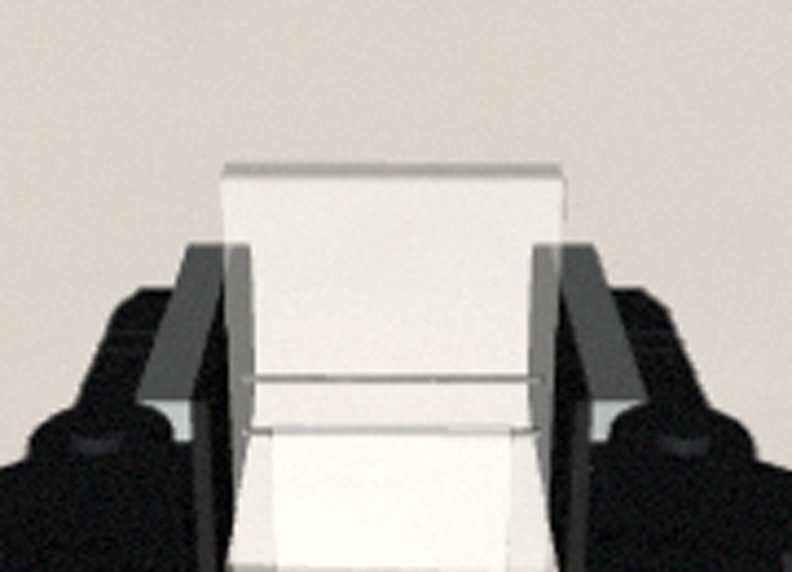

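```bash
python3 - <<'E'
from h import *
f=lambda t:(np.array([-.003-.0263*np.sin(t)+.002*np.cos(t),-.004-.0263*np.cos(t)-.002*np.sin(t)]))
for n,L,Rr in [("p4",(213,226),(574,226)),("p5",(217,193),(570,193)),("p6",(221.5,178),(565,178))]:
    c=pickle.load(open(n+".pkl","rb"))
    q=lambda x,y:(190+x/4.4-.4,195+y/4.4-.4)
    o,a=ray(c,q(*L),c["mount"]);_,b=ray(c,q(*Rr),c["mount"])
    k=.033/np.linalg.norm(a/a[2]-b/b[2]); P=(o+k*a/a[2]); print(n,P.round(4))
for d in (75,80,85,90,95): print(d,f(np.radians(d)).round(4))
E
```

```text
p4 [-0.0153 -0.0248 -0.0159]
p5 [-0.0153 -0.0266 -0.0124]
p6 [-0.0153 -0.0267 -0.0088]
75 [-0.0279 -0.0127]
80 [-0.0286 -0.0105]
85 [-0.029  -0.0083]
90 [-0.0293 -0.006 ]
95 [-0.0294 -0.0037]
```

Request:
arm_command([
  [-1,0,0,0.0015,0],
  [-1,0,0,0.0015,0],
  [-1,0,0,0.001,0],
  [-1,0,0,0,0],
  [-1,0,0,0,0],
])

```text
clock: 24.3
eef_pos: [0.6627, 0.3439, 0.0175]
ee_rot: [0.0, -0.707, 0.707, -0.0]
force: [-1.0, 1.2, 4.7]
grip_width: 0.0323
```

```bash
python3 look.py p7
```

```text
[0.66272121 0.34389479 0.01751581] [-1.03  1.25  4.72] [0.121 0.375 0.029] 0.03232853356274278
35 [267.3, 278.0]; 45 [255.7, 265.7]; 55 [245.5, 254.3]; 65 [236.9, 244.3]; 75 [230.2, 235.9]; 85 [225.5, 229.5]; 95 [222.8, 225.1];
```

View pics/p7.png

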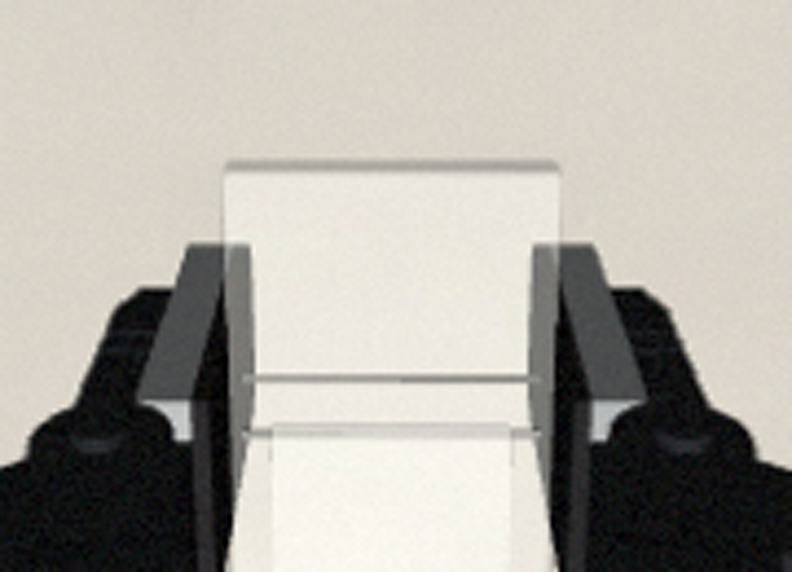

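Request:
arm_command([
  [-1,0,0,-0.01,0],
  [-1,0,0,-0.03,0],
  [-1,0,0,-0.045,0],
  [-1,0,0,-0.045,0],
  [-1,0,0,-0.045,0],
])

```text
clock: 24.85
eef_pos: [0.6624, 0.3433, 0.1942]
ee_rot: [-0.0, -0.707, 0.707, -0.0]
force: [0.7, 0.1, 0.1]
grip_width: 0.0329
```

Request:
arm_command([
  [-1,0,0,-0.03,0],
  [-1,0,0,-0.01,0],
  [-1,0,0,0,0],
  [-1,0,0,0,0],
  [-1,0,0,0,0],
])

```text
clock: 25.35
eef_pos: [0.6617, 0.3433, 0.2296]
ee_rot: [-0.002, -0.707, 0.707, 0.001]
force: [-0.4, 0.1, -1.3]
grip_width: 0.0322
```

```bash
python3 look.py p8; python3 - <<'E'
from bench import r
from h import *
c=r.camera("side"); pickle.dump(c,open("s12.pkl","wb")); 
w=pickle.load(open("p8.pkl","rb")); T=w["T"]
P=proj(c,[(T@np.array([0,y,-.004,1]))[:3] for y in (-.03,0,.05)]); print(P)
x,y=P[1].astype(int); crop(c,x-60,y-45,x+60,y+45,6.5,"pics/s12.png"); print(x-60,y-45)
t=r.camera("top"); pickle.dump(t,open("t12.pkl","wb")); cv2.imwrite("pics/t12.png",t["pixels"][:,:,::-1])
E
```

```text
[0.66167984 0.34325465 0.22959893] [-0.38  0.15 -1.28] [ 0.039 -0.007 -0.006] 0.03218467696083961
35 [267.3, 278.0]; 45 [255.7, 265.7]; 55 [245.5, 254.3]; 65 [236.9, 244.3]; 75 [230.2, 235.9]; 85 [225.5, 229.5]; 95 [222.8, 225.1]; [[190.29274435 220.43493136]
 [200.09923088 223.97688736]
 [216.82226145 230.01000398]]
140 178
```

View pics/p8.png

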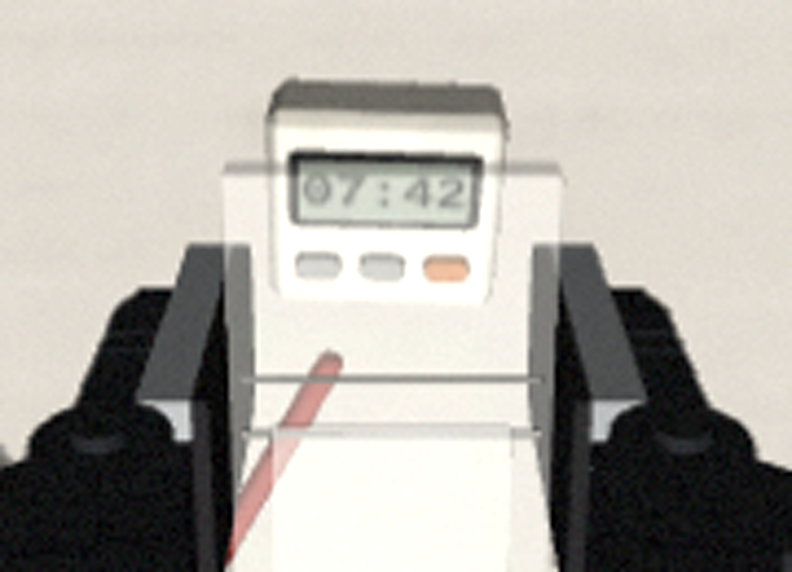

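View pics/s12.png

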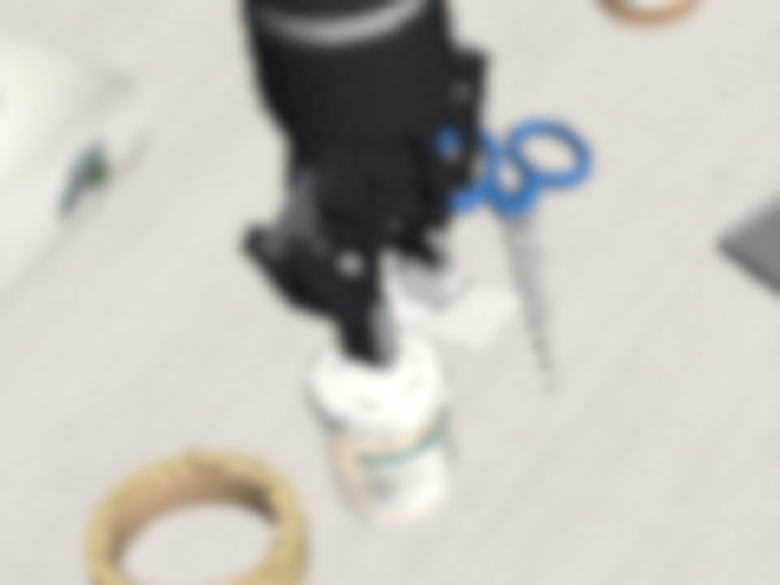

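View pics/t12.png

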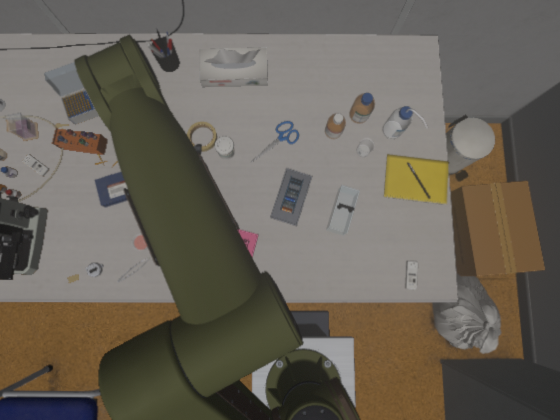

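```bash
python3 - <<'E'
from h import *
c=pickle.load(open("p8.pkl","rb")); 
for t in (80,90,100):
    t=np.radians(t);u=np.array([0,np.sin(t),np.cos(t)]);n=np.array([0,np.cos(t),-np.sin(t)]);C=np.array([0.001,-.003,-.004])
    print([proj(c,C+u*.049+n*.002+np.array([s*.0165,0,0]),c["mount"]).round(1).tolist() for s in(-1,1)])
im=cv2.resize(c["pixels"][225:375,200:360,::-1],None,fx=4,fy=4,interpolation=cv2.INTER_CUBIC); cv2.imwrite("pics/p8b.png",np.clip(im*1.1,0,255).astype('uint8'))
E
```

```text
[[[247.5, 354.4]], [[309.7, 354.5]]]
[[[245.8, 367.5]], [[311.3, 367.6]]]
[[[244.0, 379.5]], [[313.2, 379.5]]]
```

View pics/p8b.png

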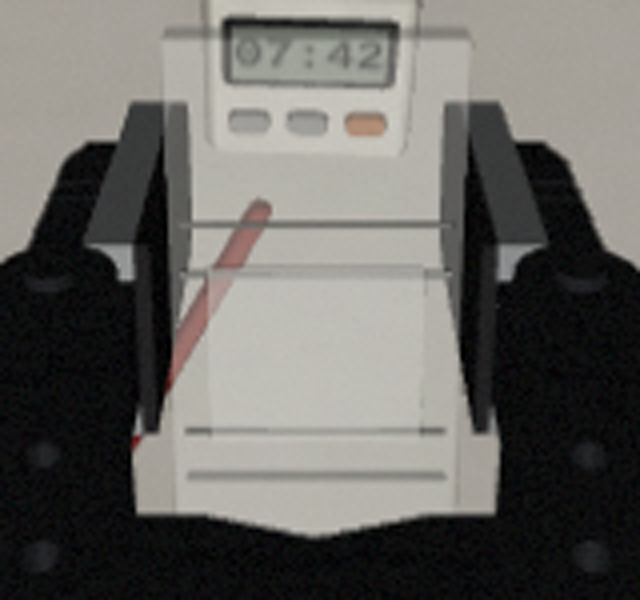

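```bash
python3 - <<'E'
from h import *
from scipy.optimize import least_squares
c=pickle.load(open("p8.pkl","rb"))
rows=225+np.array([40,225,271,430.5,475.5])/4-.4
wid=np.array([(470-163)/4])
gw=np.array([273,259])/4
def pts(p):
    th,y0,z0,a,b=p[:5]; u=np.array([0,-np.sin(th),-np.cos(th)]); o=np.array([0.0012,y0,z0])
    return [o+u*s for s in (.0375,a,b,-b,-a)]
def f(p):
    P=pts(p); e=np.array([.0165,0,0])
    v=proj(c,P,c["mount"])[:,1]-rows
    w=lambda q,h: np.ptp(proj(c,[q-e*h,q+e*h],c["mount"])[:,0])
    return np.r_[v, w(P[0],1)-wid[0], w(P[1],p[5])-gw[0], w(P[4],p[5])-gw[1]]
s=least_squares(f,[1.5,.005,-.006,.018,.012,.9]); print(np.degrees(s.x[0]),s.x,s.fun.round(2))
J=s.jac; print("sd deg per .5px",np.degrees(np.sqrt(np.diag(np.linalg.inv(J.T@J))[0])*.5))
E
```

```text
94.07915103840662 [ 1.64199094  0.01133129 -0.00925393  0.01601467  0.01020835  0.92365984] [-0.04 -0.18  0.2   0.22 -0.2  -0.04  0.06 -0.06]
sd deg per .5px 0.8080825388993714
```

```bash
python3 - <<'E'
from h import *
s=pickle.load(open("s12.pkl","rb"))
for z in (0,.03,.2,.25,.3): print(z,onz(s,(170,347),z).round(3), onz(s,(65,250),z).round(3))
s0=pickle.load(open("s5.pkl","rb")); 
for P in ([.55,.35,.3],[.5,.4,.35],[.6,.343,.4],[.6,-.1,.3],[.55,.1,.45]): print(P,proj(s,P))
E
```

```text
0 [0.64  0.568 0.   ] [1.136 0.432 0.   ]
0.03 [0.624 0.582 0.03 ] [1.107 0.45  0.03 ]
0.2 [0.534 0.662 0.2  ] [0.944 0.549 0.2  ]
0.25 [0.508 0.685 0.25 ] [0.896 0.578 0.25 ]
0.3 [0.481 0.709 0.3  ] [0.848 0.608 0.3  ]
[0.55, 0.35, 0.3] [[234.72321111 219.76888615]]
[0.5, 0.4, 0.35] [[240.9879662 224.020687 ]]
[0.6, 0.343, 0.4] [[214.17654058 179.29378316]]
[0.6, -0.1, 0.3] [[298.0071036  120.84308382]]
[0.55, 0.1, 0.45] [[281.69517144 113.80198312]]
```

Request:
arm_command([
  [-1,0.01,0.015,0,0],
  [-1,0.024,0.038,0,0],
  [-1,0.024,0.04,0,0],
  [-1,0.024,0.04,0,0],
  [-1,0.016,0.027,0,0],
])

```text
clock: 26.0
eef_pos: [0.4996, 0.2442, 0.2318]
ee_rot: [-0.001, -0.707, 0.707, 0.0]
force: [-0.1, 0.2, -0.6]
grip_width: 0.0321
```

Request:
arm_command([
  [-1,0.008,0.012,0,0],
  [-1,0,0,0,0],
  [-1,0,0,0,0],
  [-1,0,0,0,0],
  [-1,0,0,0,0],
])

```text
clock: 26.5
eef_pos: [0.4914, 0.2384, 0.2321]
ee_rot: [-0.0, -0.707, 0.707, 0.0]
force: [-0.3, -0.2, -0.1]
grip_width: 0.032
```

```bash
python3 look.py p9; python3 - <<'E'
from bench import r
from h import *
c=r.camera("side"); pickle.dump(c,open("s13.pkl","wb")); 
w=pickle.load(open("p9.pkl","rb")); T=w["T"]
P=proj(c,(T@np.array([0,0.01,-.006,1]))[:3]);x,y=P[0].astype(int); crop(c,x-40,y-30,x+40,y+30,10,"pics/s13.png"); print(x-40,y-30)
E
```

```text
[0.49141373 0.2384218  0.23212059] [-0.3  -0.16 -0.08] [-0.01   0.017  0.056] 0.03200059841904851
35 [267.3, 278.0]; 45 [255.7, 265.7]; 55 [245.5, 254.3]; 65 [236.9, 244.3]; 75 [230.2, 235.9]; 85 [225.5, 229.5]; 95 [222.8, 225.1]; 242 188
```

View pics/s13.png

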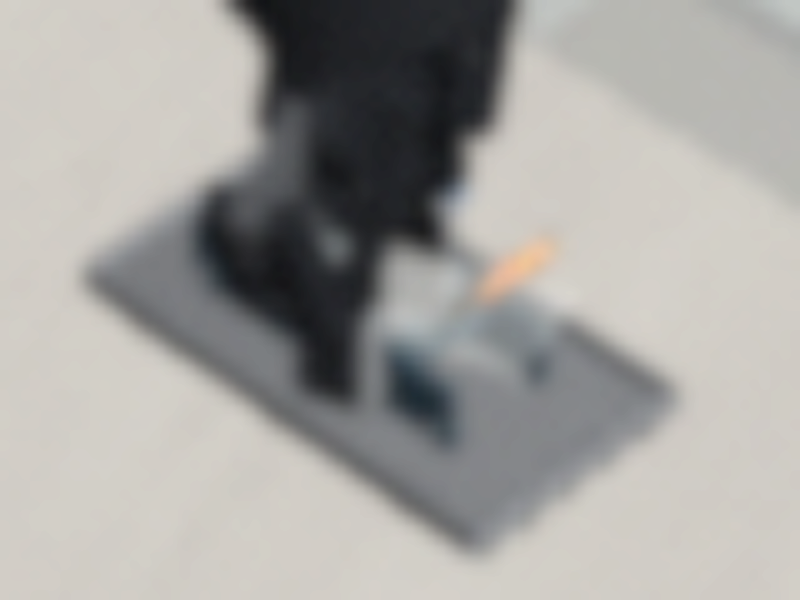

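```bash
python3 - <<'E'
from h import *
c=pickle.load(open("s13.pkl","rb"));w=pickle.load(open("p9.pkl","rb")); T=w["T"]
for th in (80,85,90,95,100,105):
    t=np.radians(th);u=np.array([0,np.sin(t),np.cos(t)]);n=np.array([0,np.cos(t),-np.sin(t)])
    o=np.array([.0012,.0105,-.0075])
    out=[]
    for x in (-.0165,.0165):
        for s in (.012,.0375):
            P=o+u*s+np.array([x,0,0]); out.append(((proj(c,(T@np.r_[P,1])[:3])[0]-[242,188])*10).round(0))
    d=out[1]-out[0]; print(th,[q.tolist() for q in out],"slope",round(d[1]/d[0],3))
im=c["pixels"][205:232,270:310,::-1]; im=cv2.resize(im,None,fx=20,fy=20,interpolation=cv2.INTER_CUBIC); im=cv2.normalize(im,None,0,255,cv2.NORM_MINMAX); cv2.imwrite("pics/s13b.png",im)
E
```

```text
80 [[420.0, 360.0], [510.0, 403.0], [478.0, 279.0], [567.0, 322.0]] slope 0.478
85 [[420.0, 357.0], [511.0, 394.0], [478.0, 277.0], [569.0, 313.0]] slope 0.407
90 [[420.0, 354.0], [512.0, 385.0], [479.0, 274.0], [569.0, 304.0]] slope 0.337
95 [[420.0, 351.0], [511.0, 375.0], [478.0, 271.0], [569.0, 294.0]] slope 0.264
100 [[419.0, 348.0], [510.0, 366.0], [478.0, 267.0], [567.0, 284.0]] slope 0.198
105 [[419.0, 345.0], [507.0, 355.0], [477.0, 264.0], [565.0, 274.0]] slope 0.114
```

View pics/s13b.png

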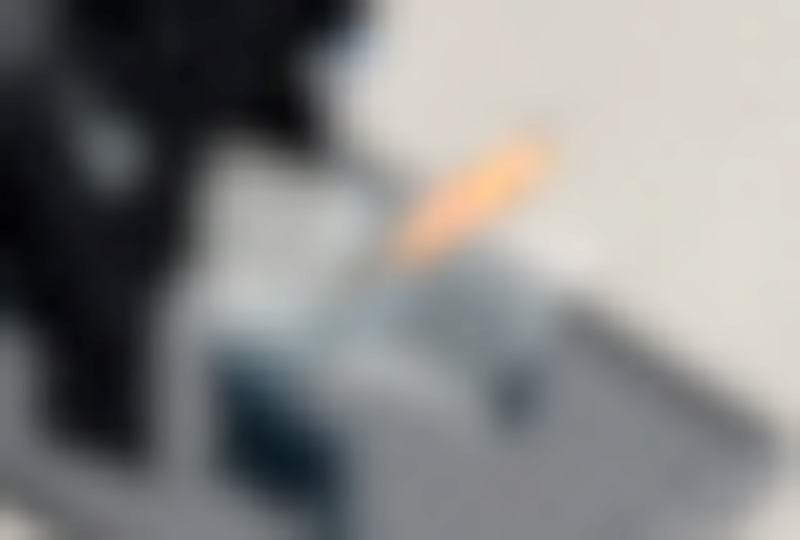

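```bash
python3 - <<'E'
from h import *
c=pickle.load(open("p9.pkl","rb"))
im=cv2.resize(c["pixels"][220:360,205:355,::-1],None,fx=5,fy=5,interpolation=cv2.INTER_CUBIC); cv2.imwrite("pics/p9b.png",np.clip(im*1.2,0,255).astype('uint8'))
E
```

```text
(no output)
```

View pics/p9b.png

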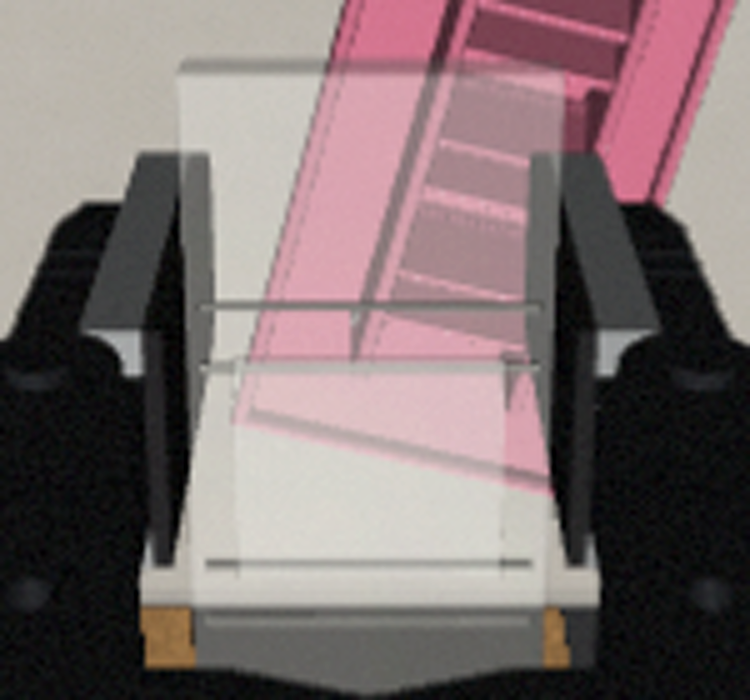

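```bash
python3 - <<'E'
from bench import r
from h import *
c=pickle.load(open("p8.pkl","rb")); W=c["T"]@c["mount"]; q=lambda x,y:(190+x/4.4-.4,195+y/4.4-.4)
print("timer back corners",[onz(c,q(*p),.027,W).round(4) for p in [(268,122),(505,122)]])
# slides bands before/after in top view
for n in ("t5.pkl","now"):
    t=pickle.load(open(n,"rb")) if n!="now" else r.camera("top")
    h=cv2.cvtColor(t["pixels"],cv2.COLOR_RGB2HSV)[150:260,265:330]
    for nm,lo,hi in (("blue",(105,110,60),(125,255,255)),("orange",(5,90,90),(20,255,255))):
        m=cv2.inRange(h,lo,hi); y,x=np.nonzero(m); print(n,nm,len(x),(x.mean()+265).round(2) if len(x) else None,(y.mean()+150).round(2) if len(x) else None)
crop(t,250,140,380,250,6,"pics/tend.png")
s=r.state(); print(s["clock"],s["eef_pos"],s["force"].round(2),s["grip_width"],abs(s["qd"]).max())
E
```

```text
timer back corners [array([0.6203, 0.3742, 0.027 ]), array([0.6202, 0.3121, 0.027 ])]
t5.pkl blue 0 None None
t5.pkl orange 1 282.0 208.0
now blue 17 288.59 198.82
now orange 16 285.69 209.31
26.65 [0.49105378 0.2381995  0.23214108] [ 0.08 -0.2  -0.47] 0.03220657078071374 0.0057864684234268
```

View pics/tend.png

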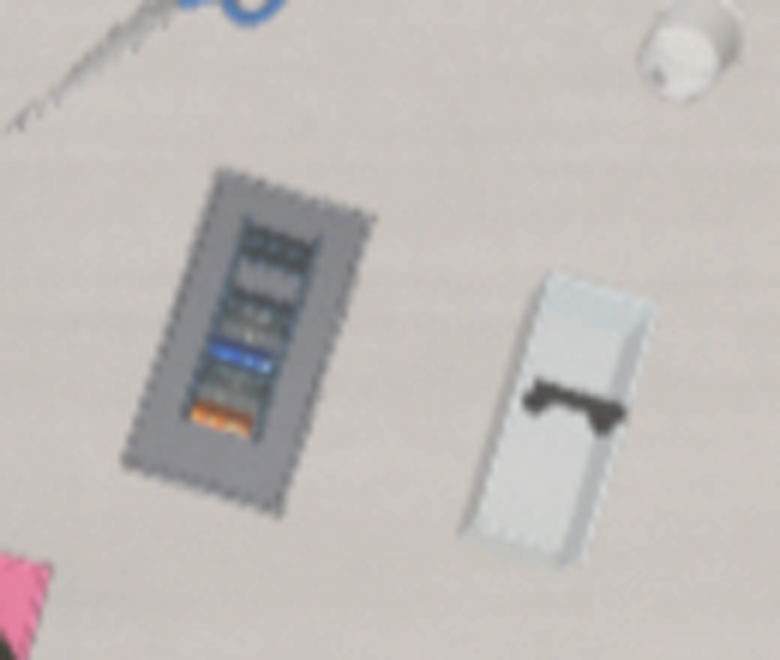

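```bash
python3 - <<'E'
from bench import r
print(r.finish_job()); s=r.state(); print(s["clock"],s["eef_pos"],s["grip_width"])
E
```

```text
the job is handed in; nothing more can be done
None
the job is handed in; nothing more can be done
```

I finished all the steps and handed the job in at about 26.7 s. The hand-in gives no verdict, so the results below come from my own last checks.

**What I did**
- **Hood:** I lifted the hood by its bar and set it down upright about 17 cm from the rack's centre. The top view just before hand-in still showed it there, upright.
- **Chamber:** It was in the rear slot. I gripped it by its long edges, drew it out along the slot and lifted it clear.
- **Levelling:** The arm can only turn about the tool's vertical axis. To level the plate I pressed its lower end on the lab timer's back edge with about 4–9 N, so that it pivoted in the jaws.
- **Failed first try:** My first attempt, at the timer's front edge, did nothing. The timer is a wedge and is too low at the front.

**Last checks**
- **Hold:** The chamber is held still about 23 cm above the bench, with the jaws 32 mm apart and the ruled face up.
- **Tilt:** The wrist-camera fits and the contact geometry gave about 4–6° off level, with the lower end slightly high. An earlier width-only reading gave 0–2°. The blurred side view gave up to 5° either way. The limit is 9.7°, so I left it as it was.
- **Well slides:** In the last top view both bands are still in their slots. My automatic before/after comparison of them failed because the arm hid them in the earlier picture, so this rests on the view alone.
- **Timer:** Its back edge read 0.620 m after the push and 0.621 m before.
- **Other bystanders:** I did not measure these, but the arm's path kept clear of them.

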